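# Tighten the drying stand and set out the rinsed darkroom kit

### The arm

A 6-joint arm with a two-finger parallel gripper is mounted at the origin on the work surface. World frame = base frame: x ahead of the robot, y to its left, z up, the work surface at z = 0. Lengths are in m, angles in degrees, forces in N, time in s.
With the tool pointing down it reaches from about 0.4 to 0.825 m from the base axis. Payload 7 kg.
Tool frame: the origin (TCP) lies midway between the tips of the shut fingers; the grasp point (between the pads) lies 19 mm behind it; z points along the fingers, y is the line along which they close (so a half turn about z gives the same grasp; the last joint's range is limited). The gripper opens to 88 mm and grips with 3 to 60 N. Pads are 19 mm wide; open, the fingers measure 130 mm over their backs; the gripper's body (78 mm by 193 mm) begins 47 mm behind the grasp point.
Start: joints at [86.522, 20.546, 0.682, 0, -70.136, -16.507], TCP at [0.231, 0.634, 0.227] pointing down, gripper open.
Joint ranges: [-176.03, 176.03], [-82.01, 121.73], [-58.28, 71.71], [-173.87, 95.51], [-174.79, -0.11], [-173.66, 173.66]. Speed limits (degrees/s): [136.94, 136.94, 172.46, 180, 180, 180].

### API

Orientations are given as [roll, pitch, yaw] about the fixed x, y, z axes, in that order (R = Rz(yaw) Ry(pitch) Rx(roll)).
In Python, from plant import r gives the robot as it stands.
- The arm moves only by the tool carry_out, never from a script. Its argument "deltas" is a list of rows, each a list of 3 entries, a list of its own where there are three numbers: the opening, from 0 (shut) to 1 (fully open), then the shift along the tool's x, y, z in mm, then the turn, a rotation vector about the tool's x, y, z in rad. In form: [[gripper, [tx, ty, tz], [rx, ry, rz]], ...]. A call has 1 to 12 rows; each row is the pose to reach, as a shift and turn from the pose commanded when the call began, along the tool's axes at that moment; what a row does not reach only later rows make up. A row lasts 1/10 s, in which the tool goes at most 50 mm and 8.59 degrees, less where a joint would pass 70% of its speed; a pose out of reach is approached as far as the arm can. A call with a gripper value outside its range is refused whole. The fingers move at their own pace and stop on an object; "squeeze" is the grip in N (left out, the last holds). Time passes only in rows, so rows that repeat a pose let the fingers close. It gives the time, the measured TCP pose, the force, the opening and the grip force at its end, in the units of the state.
- r.get_state(): the state, without advancing time (a new reading comes with each control period).
- r.capture(name): name is "scene" or "top" or "wrist"; returns (picture, depth): 480x640x3 uint8, red, green, blue; 480x640 float32, m along the optical axis (not along the pixel's ray), 0 where there is no reading.
- r.get_calibration(name): a dict with "fov_y" (degrees; the focal length in pixels is half the picture's height over the tangent of half this angle, whatever the lens; pixels are square), "cx", "cy" (the principal point, pixels), "distortion" ([k1, k2, p1, p2, k3] as OpenCV has them; the pictures are not rectified), "view" (4x4, takes a point from world to camera coordinates). Camera axes: x right, y down, z forward; pixel columns grow to the right and rows downward; lengths in m; the calibration is good to about 2 mm. A picture is of the moment at which its call begins: read the wrist's pose just before it. get_calibration takes no time and is no camera call; for the wrist camera it gives the pose at the moment of the call.
- r.close_job(): hands the job in; it is judged then, once.
The state is a dict: "time_s": time; "joints": joint angles; "qd": joint speeds; "joint_torque": joint torques, N m; "tcp_pos": TCP position; "eef_rot": TCP orientation; "contact_force": force on the tool from outside, world axes, zero at the start; "moment": the same for the moment, N m; "gripper_width": finger opening in m; "gripper_force": force on a finger pad.
Only numpy, scipy, OpenCV 4.12 (cv2) and the standard library are available. Lean on these libraries where they do the work, as an engineer would, in place of code of your own. Each camera call takes 0.05 s, during which the arm holds its last target. There are 200 camera calls.

### The job

The drying stand's clamp nut has worked loose: roll the worm of the adjustable wrench until its jaws just fit the nut, turn the nut with the wrench clockwise (seen from above) by about a fifth of a turn, and lay the wrench flat on its cork pad again. Only once the nut is tight, balance the green squeegee flat across the top of the stand's dome to dry, and stand every squat white-lidded canister from the shelf upright on the ribbed drip mat, before or after the rest. Keep the fingers off the nut and off the wrench's moving jaw, and leave the two steel reels as they are.

Things in the scene. Friction and masses are not known exactly. Their poses are not given: they have to be found in the camera images.
- stand: Drying stand, fixed to the shelf: aluminium plate 220 x 90 x 8 mm. Origin at the centre of its underside, x along its length: the dome post is at x = +60 mm, the clamp nut at x = -60 mm.
- dome_top (a point): Highest point of the stand's dome post: a round aluminium post 80 mm in diameter with a hemispherical top of 40 mm radius, this point 90 mm above the shelf.
- nut: Steel hex clamp nut, axis upright, on the stand's plate: 22 mm across flats, 25.4 across corners, 9 to 24 mm above the shelf; a 12 mm bolt end stands out of it up to 32 mm. Origin on its axis, 8 mm above the shelf. Its x axis points at a corner, its y axis is square to a pair of flats; corners every 60 degrees.
- nut_turn (a joint): Turn of the nut in rad: 0 at the start, growing clockwise seen from above (tightening). Friction moment 0.15 N m; it stays where it is left. Wanted 0.9 to 1.8.
- wrench: Steel adjustable wrench, 265 mm long, 0.4 kg, lying flat. Origin on the underside, x towards the mouth of the jaws, y towards the fixed jaw, worm proud on the +z side. Handle 22 wide, 12 thick, x -145 to 35 mm; head 49 wide, 14 thick, x 32 to 120, jaws from the throat at x 85 to 120, open to +x. Fixed jaw's inner face at y +11 mm.
- grip (a point): A good place to take the wrench from above across its handle, near its balance point: 15 mm along x from the wrench's origin, at mid thickness (6 mm above the underside).
- jaw_centre (a point): Point of the wrench, 102 mm along x from its origin and 7 mm above its underside, 11 mm from the fixed jaw's face, where the nut's axis should come when the wrench is on the nut.
- worm_top (a point): Top of the worm (knurled roller 16 mm in diameter, 18 mm long, axis along the wrench's y): x 62, y -8.5 mm from the wrench's origin, 18 mm above its underside, 4 mm proud of the head. Rolled by pressing a closed fingertip lightly (3 to 10 N) on it and dragging along the wrench's x; needs about 2 N of drag.
- worm (a joint): Angle of the worm, rad. Gap between the jaws = 12 mm + 0.8 mm per rad, at most 30 mm. Dragging its top towards the mouth of the jaws (+x of the wrench) opens them. It stays where it is left. The gap should be a little over the nut's 22 mm, at most 24.5 mm: worm at 12.9 to 15.6 rad.
- jaw: The wrench's moving jaw, a steel block 32 x 14 x 14 mm on the side -y of the wrench. Origin on its inner face, at the throat end, on the underside; it slides along -y as it opens.
- pad: Cork pad of the wrench, fixed, 280 x 110 x 4 mm. Origin at the centre of its underside, x along its length.
- squeegee: Green silicone squeegee, T-shaped and flat, 20 mm thick, 90 g: handle 120 x 24 mm along x from -81 to +39 mm, crossbar 18 mm by 70 mm at its +x end. Origin on the underside below its centre of mass, so it balances over its origin.
- mat: Ribbed grey drip mat, fixed, 190 x 150 x 5 mm. Origin at the centre of its underside, long edge along its x.
- reel0: Steel spiral reel, 90 mm in diameter, 38 mm high; leave alone. Origin at the centre of its underside.
- reel1: Another steel spiral reel of the same size; leave alone. Origin at the centre of its underside.
- can0: Squat translucent canister with a white lid, 48 mm in diameter, 36 mm high, 60 g, standing; origin at the centre of its underside. May be absent.
- can1: Squat translucent canister with a white lid, 48 mm in diameter, 36 mm high, 60 g, standing; origin at the centre of its underside. May be absent.
- can2: Squat translucent canister with a white lid, 48 mm in diameter, 36 mm high, 60 g, standing; origin at the centre of its underside. May be absent.
- can3: Squat translucent canister with a white lid, 48 mm in diameter, 36 mm high, 60 g, standing; origin at the centre of its underside. May be absent.
- can4: Squat translucent canister with a white lid, 48 mm in diameter, 36 mm high, 60 g, standing; origin at the centre of its underside. May be absent.
Mind the look-alikes: they are no part of the job. Leave any blue or turquoise look-alike of the can1 alone.

How it is judged (in metres and radians):
On the way, in this order (a step that is already met when the one before it is completed fails the run):
1. the wrench's jaws are set to just fit the nut (value of joint worm between 12.9 and 15.7 rad), for 0.2 s.
2. the nut is turned clockwise by about a fifth of a turn, the jaws still set to it (all of step 1 and value of joint nut_turn between 0.9 and 1.8 rad), for 0.2 s.
3. the squeegee is balanced on the dome (horizontal distance between squeegee and dome_top below 0.022 m and height (world z) of squeegee above 0.083 m and (angle between squeegee's own z axis and vertical below 0.35 rad or angle between squeegee's own z axis and vertical above 2.79 rad)), for 0.3 s.
At the end, for the whole second after the job is handed in: Jaw gap 22.3 to 24.5 mm; nut turned 0.9 to 1.8 rad; wrench flat on its pad, grip point within 70 mm of the pad's centre and 50 mm across; squeegee at rest on the dome, origin within 22 mm of the top, tilt under 20 degrees; every canister present upright at rest, centre over the mat (all of step 2 and all of step 3 and horizontal distance between grip and pad below 0.07 m and height (world z) of grip below 0.03 m and linear speed of each of wrench, squeegee, can0, can1, can2, can3, can4 below 0.03 m/s and y of grip in the frame of pad between -0.05 and 0.05 m and angular speed of squeegee below 0.3 rad/s and x of can0 in the frame of mat between -0.095 and 0.095 m and y of can0 in the frame of mat between -0.075 and 0.075 m and z of each of can0, can1, can2, can3, can4 in the frame of mat below 0.012 m and angle between each of can0, can1, can2, can3, can4's own z axis and vertical below 0.2 rad and x of can1 in the frame of mat between -0.095 and 0.095 m and y of can1 in the frame of mat between -0.075 and 0.075 m and x of can2 in the frame of mat between -0.095 and 0.095 m and y of can2 in the frame of mat between -0.075 and 0.075 m and x of can3 in the frame of mat between -0.095 and 0.095 m and y of can3 in the frame of mat between -0.075 and 0.075 m and x of can4 in the frame of mat between -0.095 and 0.095 m and y of can4 in the frame of mat between -0.075 and 0.075 m); the robot touches nothing.
It fails at once if the fingers press on the nut itself instead of using the wrench (contact force between the fingers and nut above 3 N).
It fails at once if the fingers push the moving jaw instead of rolling the worm (contact force between the fingers and jaw above 3 N).
It fails at once if the first spiral reel is shifted by more than 2 cm or tipped (distance of reel0 from where it was at the start of the episode above 0.02 m or angle between reel0's own z axis and vertical above 0.4 rad).
It fails at once if the second spiral reel is shifted by more than 2 cm or tipped (distance of reel1 from where it was at the start of the episode above 0.02 m or angle between reel1's own z axis and vertical above 0.4 rad).
Of can0, can1, can2, can3, can4 only 3 to 5 are there at a start; the rules pass over those that are not, and their reading is None.
At some moment in a run one of can0, can1, can2, can3, can4 may be knocked a few centimetres aside while the robot is not near it.
Once in a run the grip may slacken for a moment while it holds something.
It also fails if it takes over 210 s, if anything falls off the work surface, if the arm or the gripper's body presses on something with over 40 N, if the wrist force passes 120 N, or if a joint passes its speed limit or range.

## Working session

There is one attempt and no reset: what is moved stays moved. The work goes in short steps, Python scripts to look and compute and a tool call to move; the robot and the scene stay as the last step left them, time stands still between calls to the robot, and variables do not carry over. Pictures are saved under pics/ and viewed, at most 14 in all, crops included, and the job is handed in when it is done.

Besides the shell and the picture viewer there is one more tool, called after ">>>" by a JSON object that holds its "name" and its "arguments", one argument or row to a line. carry_out: Moves the arm, as the interface text tells. Its arguments: {"type":"object","properties":{"deltas":{"type":"array"},"squeeze":{"type":"number"}},"required":["deltas"]}

```bash
mkdir -p pics; ls; cat > h.py <<'E'
import numpy as np, cv2
from plant import r
from scipy.spatial.transform import Rotation as R
def cal(n):
    c=r.get_calibration(n); f=240/np.tan(np.radians(c["fov_y"])/2)
    K=np.array([[f,0,c["cx"]],[0,f,c["cy"]],[0,0,1]]); return K,np.array(c["distortion"],float),np.array(c["view"])
def ray(n,px,C=None):
    K,d,V=C or cal(n); p=cv2.undistortPoints(np.array(px,float).reshape(-1,1,2),K,d).reshape(-1,2)
    D=np.c_[p,np.ones(len(p))]@V[:3,:3]; o=-V[:3,:3].T@V[:3,3]; return o,D
def plane(n,px,z,C=None):
    o,D=ray(n,px,C); return o+D*((z-o[2])/D[:,2])[:,None]
def pts(n,px,dep,C=None):
    px=np.array(px,int).reshape(-1,2); o,D=ray(n,px,C); return o+D*dep[px[:,1],px[:,0]][:,None]
def proj(n,P,C=None):
    K,d,V=C or cal(n); return cv2.projectPoints(np.array(P,float).reshape(-1,3),cv2.Rodrigues(V[:3,:3])[0],V[:3,3],K,d)[0].reshape(-1,2)
def shot(n,name):
    C=cal(n); im,dep=r.capture(n); cv2.imwrite(f"pics/{name}.png",im[:,:,::-1]); np.save(f"pics/{name}.npy",dep); return im,dep,C
def st():
    s=r.get_state(); print({k:np.round(s[k],4).tolist() for k in("time_s","joints","tcp_pos","eef_rot","contact_force","gripper_width","gripper_force")}); return s
E
python3 - <<'E'
from h import *
for n in("top","scene","wrist"):
    im,dep,C=shot(n,n+"0"); print(n,C[0][0,0],C[1],(-C[2][:3,:3].T@C[2][:3,3]).round(3), C[2][2,:3].round(2))
st()
E
```

```text
pics
top 537.3938328210704 [-0.00890995  0.          0.          0.          0.        ] [ 0.387 -0.033  1.289] [ 0.19  0.01 -0.98]
scene 512.7741483305076 [-0.03050726  0.          0.          0.          0.        ] [1.023 0.482 1.012] [-0.37 -0.45 -0.81]
wrist 408.20375837352617 [-0.07409808  0.          0.          0.          0.        ] [0.301 0.609 0.384] [-0.26  0.09 -0.96]
{'time_s': 0.15, 'joints': [86.5224, 20.5822, 0.6456, -0.0128, -70.1371, -16.509], 'tcp_pos': [0.2306, 0.634, 0.2258], 'eef_rot': [179.9259, -0.0094, -19.991], 'contact_force': [0.5295, -0.2815, 0.4109], 'gripper_width': 0.0875, 'gripper_force': 0.0}
```

View pics/top0.png

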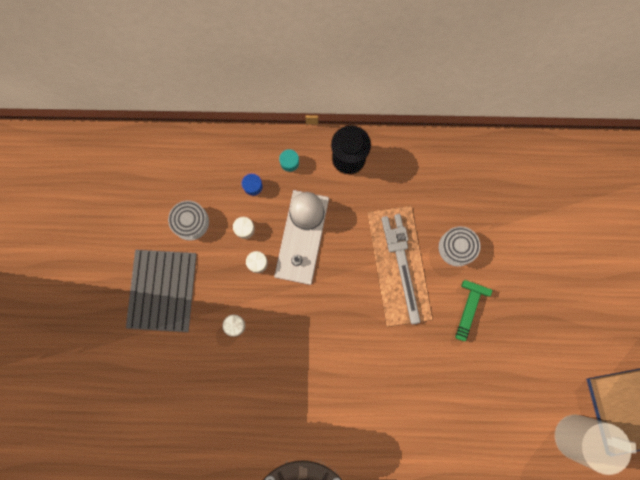

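View pics/scene0.png

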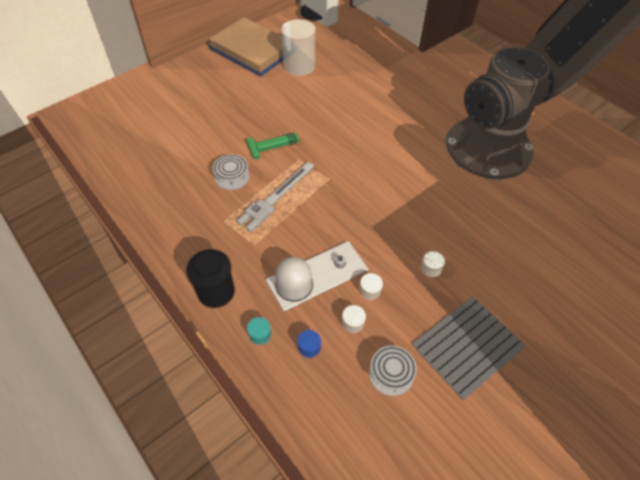

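```bash
cat > m.py <<'E'
from h import *
im=cv2.imread("pics/top0.png"); dep=np.load("pics/top0.npy"); C=cal("top")
hsv=cv2.cvtColor(im,cv2.COLOR_BGR2HSV)
def sel(box,f):
    x0,y0,x1,y1=box; vv,uu=np.mgrid[y0:y1,x0:x1]; px=np.c_[uu.ravel(),vv.ravel()]
    P=pts("top",px,dep,C); h=hsv[px[:,1],px[:,0]].astype(int); m=f(h,P)&(dep[px[:,1],px[:,0]]>0); return px[m],P[m]
def rect(name,px,z):
    W=plane("top",px,z,C)[:,:2]; c,s,a=cv2.minAreaRect((W*1000).astype(np.float32)); print(name,"c",np.round(c,1),"size",np.round(s,1),"ang",round(a,1),"n",len(px)); return c,s,a
for n,b in dict(canA=(228,212,258,242),canB=(243,247,270,277),canC=(219,311,247,340)).items():
    px,P=sel(b,lambda h,P:(h[:,1]<90)&(h[:,2]>140)&(P[:,2]>.02)); rect(n,px,.036); print(np.median(P,0).round(4))
for n,b in dict(r0=(165,198,212,245),r1=(436,222,484,270)).items():
    px,P=sel(b,lambda h,P:P[:,2]>.03); rect(n,px,.038)
px,P=sel((450,270,500,350),lambda h,P:(h[:,0]>45)&(h[:,0]<85)&(h[:,1]>120)); rect("sq",px,.02); print(np.percentile(P[:,2],[10,50,90]))
px,P=sel((120,240,205,340),lambda h,P:h[:,1]<70); rect("mat",px,.005);print(np.median(P[:,2]))
px,P=sel((270,185,335,290),lambda h,P:(h[:,1]<80)&(P[:,2]<.013)); rect("stand",px,.008);print(np.median(P[:,2]))
px,P=sel((270,185,335,240),lambda h,P:(P[:,2]>.06)); print("dome",P[P[:,2].argmax()],P[P[:,2]>.085].mean(0))
px,P=sel((285,245,310,275),lambda h,P:(P[:,2]>.013)); print("nut",P.mean(0),px.mean(0),P[:,2].max(),len(P))
px,P=sel((360,200,440,330),lambda h,P:(h[:,1]>100)&(P[:,2]<.012)); rect("pad",px,.004)
px,P=sel((370,205,430,330),lambda h,P:(h[:,1]<80)); c,s,a=rect("wrench",px,.016); print(np.percentile(P[:,2],[5,50,95]))
W=P[:,:2]*1000; 
E
python3 m.py; python3 - <<'E'
import cv2,numpy as np
a=cv2.imread('pics/top0.png')
t=lambda x,y,w,h,s:cv2.resize(a[y:y+h,x:x+w],None,fx=s,fy=s,interpolation=cv2.INTER_CUBIC)
cv2.imwrite('pics/crop1.png',np.hstack([t(215,205,75,137,4),t(365,200,70,137,4),]))
E
```

```text
canA c [643.1 155.2] size [48.5 47.1] ang 46.5 n 329
[0.6429 0.1561 0.0358]
canB c [559.6 120.7] size [47.5 47.4] ang 1.2 n 339
[0.5597 0.121  0.0356]
canC c [411.1 167.5] size [47.8 46.2] ang 2.7 n 354
[0.4117 0.1673 0.0358]
r0 c [659.8 291.2] size [88.1 89.3] ang 1.1 n 1091
r1 c [ 608.7 -360.4] size [87.2 89. ] ang 88.7 n 1125
sq c [ 458.5 -374.1] size [ 68.2 136.7] ang 63.9 n 654
[0.01587882 0.01945467 0.02278326]
mat c [491.8 348.9] size [147.6 186.4] ang 87.8 n 4745
0.005098052224995708
stand c [629.5  15.6] size [ 91.  221.9] ang 79.6 n 2190
0.007802635656096291
dome [0.68451    0.01812    0.09659705] [0.68571033 0.00525036 0.08812406]
nut [0.56909982 0.0264018  0.02392796] [296.31578947 259.53684211] 0.03777304531359804 95
pad c [ 568.4 -223.5] size [315.9 194.3] ang 0.3 n 8887
wrench c [ 555.  -230.4] size [263.8  52.6] ang 13.0 n 1341
[0.00997149 0.01626254 0.02126342]
```

View pics/crop1.png

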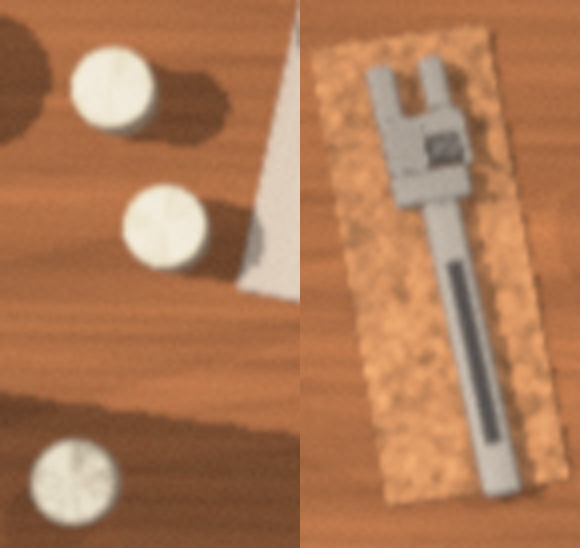

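```bash
cat >> h.py <<'E'
def go(pos,yaw,tilt=None):
    s=r.get_state(); R0=R.from_euler("xyz",s["eef_rot"],degrees=True); R1=R.from_euler("xyz",[180,0,yaw],degrees=True)
    t=R0.inv().apply(np.array(pos)-s["tcp_pos"])*1000; w=(R0.inv()*R1).as_rotvec(); 
    print("delta",t.round(1).tolist(),w.round(3).tolist(),"j6~",round(yaw+90-np.degrees(np.arctan2(pos[1],pos[0])),0)); return t,w
E
python3 -c "
from h import *
go([.531,.04,.15],-20)"
```

```text
delta [485.4, 455.4, 76.5] [0.001, -0.0, 0.0] j6~ 66.0
```

>>> {"name": "carry_out", "arguments": {
  "deltas": [
    [1, [485, 455, 0], [0, 0, 0]],
    [1, [485, 455, 0], [0, 0, 0]],
    [1, [485, 455, 0], [0, 0, 0]],
    [1, [485, 455, 0], [0, 0, 0]],
    [1, [485, 455, 0], [0, 0, 0]],
    [1, [485, 455, 0], [0, 0, 0]],
    [1, [485, 455, 0], [0, 0, 0]],
    [1, [485, 455, 76], [0, 0, 0]],
    [1, [485, 455, 76], [0, 0, 0]],
    [1, [485, 455, 76], [0, 0, 0]],
    [1, [485, 455, 76], [0, 0, 0]],
    [1, [485, 455, 76], [0, 0, 0]]
  ]
}}

```text
time_s: 1.35
tcp_pos: [0.499, 0.1033, 0.1677]
eef_rot: [-180.0, -0.0, -20.0]
contact_force: [0.5, 1.4, -0.3]
gripper_width: 0.0875
gripper_force: 0.0
```

>>> {"name": "carry_out", "arguments": {
  "deltas": [
    [1, [0, 0, 0], [0, 0, 0]],
    [1, [0, 0, 0], [0, 0, 0]]
  ]
}}

```text
time_s: 1.55
tcp_pos: [0.4986, 0.1037, 0.1674]
eef_rot: [179.9, 0.0, -20.2]
contact_force: [0.0, 1.2, 0.5]
gripper_width: 0.0881
gripper_force: 0.0
```

```bash
python3 -c "
from h import *
st(); shot('wrist','nut1')
go([.531,.04,.15],-20)"
```

```text
{'time_s': 1.55, 'joints': [33.8788, 7.7802, -24.7699, -0.0036, -57.5218, 35.9525], 'tcp_pos': [0.4986, 0.1037, 0.1674], 'eef_rot': [179.9436, 0.0447, -20.1708], 'contact_force': [0.0236, 1.1683, 0.4754], 'gripper_width': 0.0881, 'gripper_force': 0.0}
delta [52.8, 49.8, 17.8] [0.0, 0.0, -0.001] j6~ 66.0
```

View pics/nut1.png

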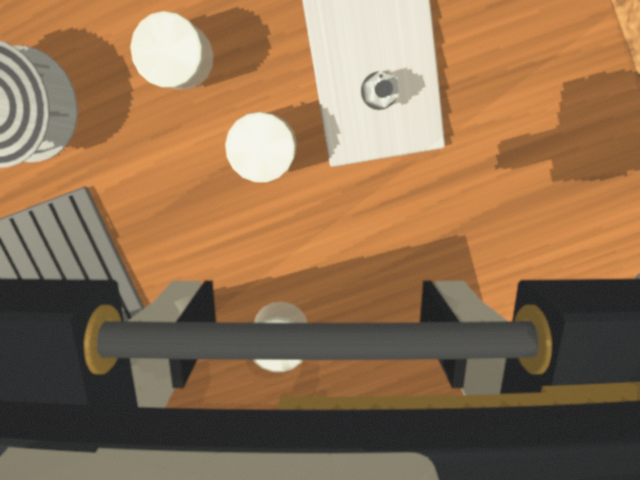

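>>> {"name": "carry_out", "arguments": {
  "deltas": [
    [1, [33, 50, 60], [0, 0, 0]],
    [1, [33, 50, 60], [0, 0, 0]],
    [1, [33, 50, 60], [0, 0, 0]],
    [1, [33, 50, 60], [0, 0, 0]]
  ]
}}

```text
time_s: 2.0
tcp_pos: [0.5124, 0.0478, 0.108]
eef_rot: [180.0, 0.0, -19.9]
contact_force: [-0.2, 0.2, 0.5]
gripper_width: 0.0874
gripper_force: 0.0
```

```bash
python3 -c "
from h import *
st(); im,d,C=shot('wrist','nut2')
p=proj('wrist',[.569,.026,.024],C)[0].astype(int); print(p)
x,y=p; x=max(90,x);y=max(70,y)
c=im[y-70:y+70,x-90:x+90,::-1]; cv2.imwrite('pics/nut2c.png',cv2.resize(c,None,fx=4,fy=4,interpolation=cv2.INTER_CUBIC)); print(x-90,y-70)
go([.55,-.10,.2],-77)"
```

```text
{'time_s': 2.0, 'joints': [27.2236, 12.0125, -28.5129, 0.0131, -49.4979, 42.8441], 'tcp_pos': [0.5124, 0.0478, 0.108], 'eef_rot': [179.9761, 0.0086, -19.9238], 'contact_force': [-0.2451, 0.2366, 0.4544], 'gripper_width': 0.0874, 'gripper_force': 0.0}
[320 144]
230 74
delta [85.4, 126.8, -91.3] [-0.001, -0.001, 0.997] j6~ 23.0
```

View pics/nut2c.png

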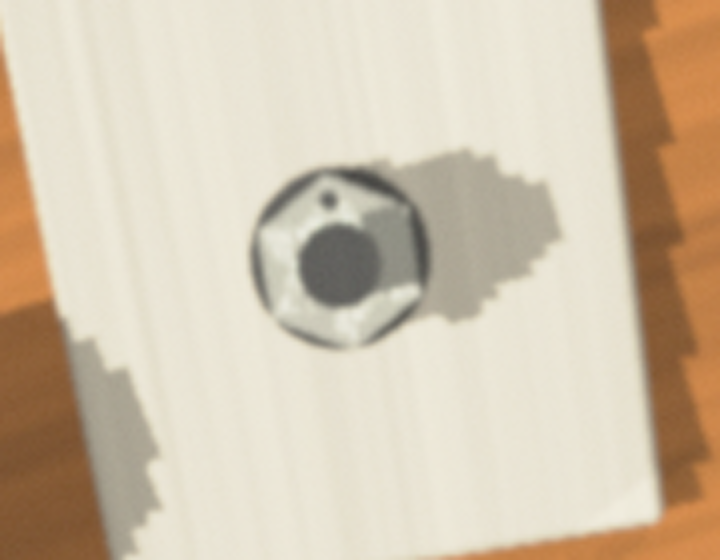

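```bash
python3 -c "
from h import *
s=r.get_state(); C=cal('wrist'); f=lambda q:np.array(q)/4.+[230,74]
q=[(325,175),(405,210),(418,288),(350,345),(275,310),(263,232)]
P=plane('wrist',f(q),.024,C)[:,:2]; c=P.mean(0); print('centre',c, 'R',np.linalg.norm(P-c,axis=1)); a=np.degrees(np.arctan2(*(P-c).T[::-1])); print(a.round(1),'mod',((a-a[0]+30)%60-30).round(1), (a[0]+((a-a[0]+30)%60-30).mean())%60)
print('bolt',plane('wrist',f([(340,264)]),.032,C)); print('dot',plane('wrist',f([(328,200)]),.024,C))
"
```

```text
centre [0.57340142 0.02861134] R [0.01226803 0.01191733 0.01216747 0.01234594 0.0118464  0.01179822]
[ -10.3  -72.9 -128.9  167.3  107.2   49.9] mod [ 0.  -2.6  1.4 -2.4 -2.6  0.2] 48.73732515849268
bolt [[0.57322879 0.02852552 0.032     ]]
dot [[0.58202546 0.02721823 0.024     ]]
```

>>> {"name": "carry_out", "arguments": {
  "deltas": [
    [0, [85, 127, -70], [0, 0, 0.997]],
    [0, [85, 127, -70], [0, 0, 0.997]],
    [0, [85, 127, -70], [0, 0, 0.997]],
    [0, [85, 127, -70], [0, 0, 0.997]],
    [0, [85, 127, -70], [0, 0, 0.997]],
    [0, [85, 127, -70], [0, 0, 0.997]],
    [0, [85, 127, -70], [0, 0, 0.997]],
    [0, [85, 127, -70], [0, 0, 0.997]]
  ]
}}

```text
time_s: 2.85
tcp_pos: [0.5497, -0.1001, 0.1794]
eef_rot: [-179.9, -0.0, -77.1]
contact_force: [0.0, -0.2, 0.2]
gripper_width: 0.0291
gripper_force: 0.0
```

```bash
python3 -c "
from h import *
st(); shot('wrist','wr1')"
```

```text
{'time_s': 2.85, 'joints': [9.7584, 11.6613, -18.1604, 0.0089, -60.0296, 3.1573], 'tcp_pos': [0.5497, -0.1001, 0.1794], 'eef_rot': [-179.852, -0.0159, -77.0799], 'contact_force': [0.0084, -0.1547, 0.2262], 'gripper_width': 0.0291, 'gripper_force': 0.0}
```

View pics/wr1.png

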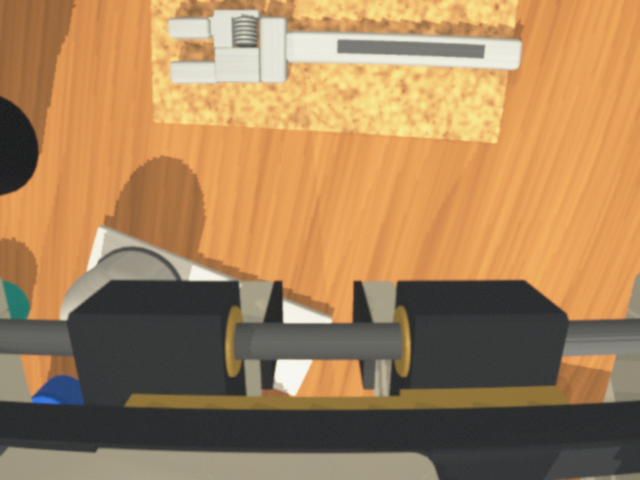

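>>> {"name": "carry_out", "arguments": {
  "deltas": [
    [0, [75, 50, 79], [0, 0, 0]],
    [0, [75, 50, 79], [0, 0, 0]],
    [0, [75, 50, 79], [0, 0, 0]],
    [0, [75, 50, 79], [0, 0, 0]],
    [0, [75, 50, 79], [0, 0, 0]]
  ]
}}

```text
time_s: 3.4
tcp_pos: [0.5177, -0.1854, 0.0996]
eef_rot: [-180.0, -0.0, -77.0]
contact_force: [0.4, 1.3, 0.9]
gripper_width: 0.0006
gripper_force: 0.0
```

```bash
python3 -c "
from h import *
st(); shot('wrist','wr2')"
```

```text
{'time_s': 3.4, 'joints': [0.7218, 15.618, -24.8015, 0.0222, -49.529, 12.281], 'tcp_pos': [0.5177, -0.1854, 0.0996], 'eef_rot': [-179.9533, -0.0274, -76.9829], 'contact_force': [0.3683, 1.2747, 0.8537], 'gripper_width': 0.0006, 'gripper_force': 0.0}
```

View pics/wr2.png

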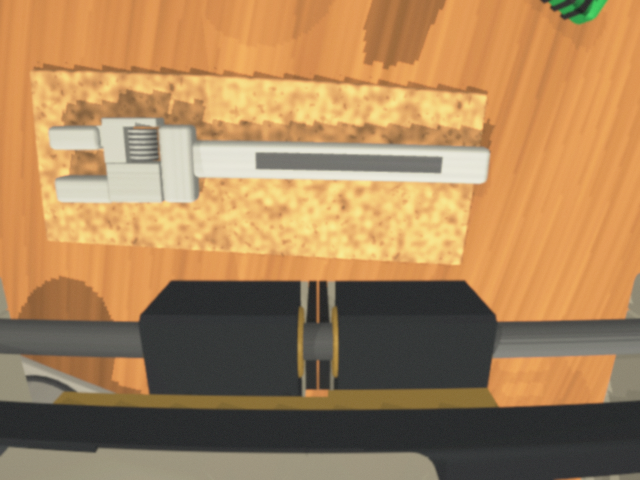

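```bash
cat > w.py <<'E'
from h import *
im=cv2.imread("pics/wr2.png"); C=cal("wrist")
h=cv2.cvtColor(im,cv2.COLOR_BGR2HSV)
m=((h[:,:,1]<60)&(h[:,:,2]>60)).astype(np.uint8); m[240:]=0; m[:100]=0
m=cv2.morphologyEx(m,cv2.MORPH_CLOSE,np.ones((9,9))) 
vv,uu=np.nonzero(m); W=plane("wrist",np.c_[uu,vv],.016,C)[:,:2]
hd=W[(uu>220)&(uu<480)]
c,s,a=cv2.minAreaRect((hd*1000).astype(np.float32)); print(c,s,a)
vx=cv2.fitLine((hd*1000).astype(np.float32),cv2.DIST_L2,0,.01,.01).ravel(); d=vx[:2]*np.sign(vx[0]); print("dir",np.degrees(np.arctan2(d[1],d[0])))
t=W*1000@d; n=np.array([-d[1],d[0]]); c0=vx[2:]@n; print("t range",t.min(),t.max(),"len",np.ptp(t))
org=d*(t.min()+145)+n*c0; print("origin",org)
for x0,x1 in((115,118),(90,110)): 
    k=(t-t.min()-145>x0)&(t-t.min()-145<x1); y=(W*1000@n-c0)[k]; 
    print(x0,np.histogram(y,np.arange(-36,30,2)))
wm=plane("wrist",[(143,145)],.022,C)[0,:2]*1000-org; print("worm local",wm@d,wm@n)
E
python3 w.py; python3 -c "
import cv2; a=cv2.imread('pics/wr2.png')[95:225,40:220]; cv2.imwrite('pics/wr2c.png',cv2.resize(a,None,fx=4,fy=4,interpolation=cv2.INTER_CUBIC))"
```

```text
(510.7242431640625, -238.22994995117188) (155.08290100097656, 21.578147888183594) 11.778897285461426
dir 11.757995
t range 369.8679868708689 633.3103103158459 len 263.442323444977
origin [ 572.80400089 -225.32768331]
115 (array([ 0,  0,  0,  0,  0,  0,  0,  0,  0, 15, 13, 19, 14, 13, 19,  3,  0,
        0,  0,  0,  0,  0,  0,  0, 10, 14, 14, 13, 15, 16, 15,  6]), array([-36, -34, -32, -30, -28, -26, -24, -22, -20, -18, -16, -14, -12,
       -10,  -8,  -6,  -4,  -2,   0,   2,   4,   6,   8,  10,  12,  14,
        16,  18,  20,  22,  24,  26,  28]))
90 (array([  0,   0,   0,   0,   0,   0,   0,   0,  28, 127,  96, 126,  95,
        96, 125,  55,   0,   0,   0,   0,   0,   0,   0,  52, 103,  93,
        92, 109, 107,  92,  93,  67]), array([-36, -34, -32, -30, -28, -26, -24, -22, -20, -18, -16, -14, -12,
       -10,  -8,  -6,  -4,  -2,   0,   2,   4,   6,   8,  10,  12,  14,
        16,  18,  20,  22,  24,  26,  28]))
worm local 57.605858669952624 -7.870032530370688
```

View pics/wr2c.png

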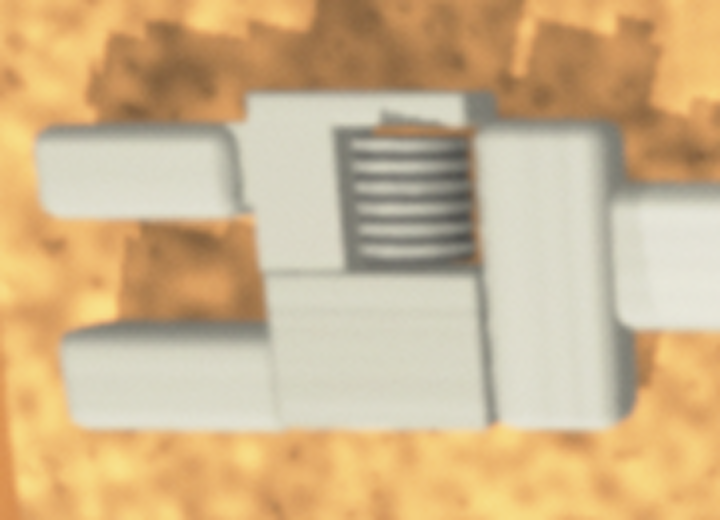

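```bash
python3 -c "
from h import *
go([.624,-.223,.030],-78.2)"
```

```text
delta [60.7, -94.4, 70.3] [-0.002, -0.001, 0.021] j6~ 31.0
```

>>> {"name": "carry_out", "arguments": {
  "deltas": [
    [0, [61, -94, 30], [0, 0, 0.021]],
    [0, [61, -94, 30], [0, 0, 0.021]],
    [0, [61, -94, 30], [0, 0, 0.021]],
    [0, [61, -94, 70], [0, 0, 0.021]],
    [0, [61, -94, 70], [0, 0, 0.021]],
    [0, [61, -94, 73], [0, 0, 0.021]],
    [0, [61, -94, 75], [0, 0, 0.021]],
    [0, [61, -94, 76], [0, 0, 0.021]],
    [0, [61, -94, 77], [0, 0, 0.021]],
    [0, [61, -94, 77], [0, 0, 0.021]]
  ]
}}

```text
time_s: 4.45
tcp_pos: [0.6224, -0.2242, 0.0228]
eef_rot: [-179.9, -0.0, -78.3]
contact_force: [-0.2, 0.4, 0.9]
gripper_width: 0.0006
gripper_force: 0.0
```

```bash
python3 -c "
from h import *
st(); shot('scene','sc1'); shot('wrist','wr3')"
```

```text
{'time_s': 4.45, 'joints': [-2.9503, 29.6745, -14.0867, 0.0037, -46.1689, 14.6484], 'tcp_pos': [0.6224, -0.2242, 0.0228], 'eef_rot': [-179.933, -0.0203, -78.2994], 'contact_force': [-0.2393, 0.423, 0.8564], 'gripper_width': 0.0006, 'gripper_force': 0.0}
```

>>> {"name": "carry_out", "arguments": {
  "deltas": [
    [0, [0, 0, 1], [0, 0, 0]],
    [0, [0, 0, 1.5], [0, 0, 0]],
    [0, [0, 0, 1.5], [0, 0, 0]]
  ]
}}

```text
time_s: 4.85
tcp_pos: [0.6227, -0.2244, 0.0212]
eef_rot: [-179.9, -0.0, -78.3]
contact_force: [-1.0, 0.2, 5.8]
gripper_width: 0.0004
gripper_force: 2.9
```

>>> {"name": "carry_out", "arguments": {
  "deltas": [
    [0, [0, 0, 1], [0, 0, 0]],
    [0, [0, 0, 1], [0, 0, 0]]
  ]
}}

```text
time_s: 5.05
tcp_pos: [0.6233, -0.2244, 0.0207]
eef_rot: [-179.9, -0.1, -78.3]
contact_force: [-0.5, 1.0, 8.2]
gripper_width: 0.0007
gripper_force: 4.1
```

>>> {"name": "carry_out", "arguments": {
  "deltas": [
    [0, [0, -3, 0], [0, 0, 0]],
    [0, [0, -6, 0], [0, 0, 0]],
    [0, [0, -9, 0], [0, 0, 0]],
    [0, [0, -12, 0], [0, 0, 0]]
  ]
}}

```text
time_s: 5.45
tcp_pos: [0.6348, -0.2222, 0.0219]
eef_rot: [-179.9, -0.1, -78.3]
contact_force: [-3.4, 1.3, 16.3]
gripper_width: 0.0006
gripper_force: 8.2
```

>>> {"name": "carry_out", "arguments": {
  "deltas": [
    [0, [0, -3, 0], [0, 0, 0]],
    [0, [0, -6, 0], [0, 0, 0]]
  ]
}}

```text
time_s: 5.65
tcp_pos: [0.6402, -0.2211, 0.0214]
eef_rot: [-180.0, -0.1, -78.3]
contact_force: [-5.5, 0.2, 16.6]
gripper_width: 0.0002
gripper_force: 8.7
```

```bash
python3 -c "
from h import *
im,_,_=shot('wrist','wr4'); cv2.imwrite('pics/wr4c.png',im[:,:,::-1])"
```

```text
(no output)
```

View pics/wr4.png

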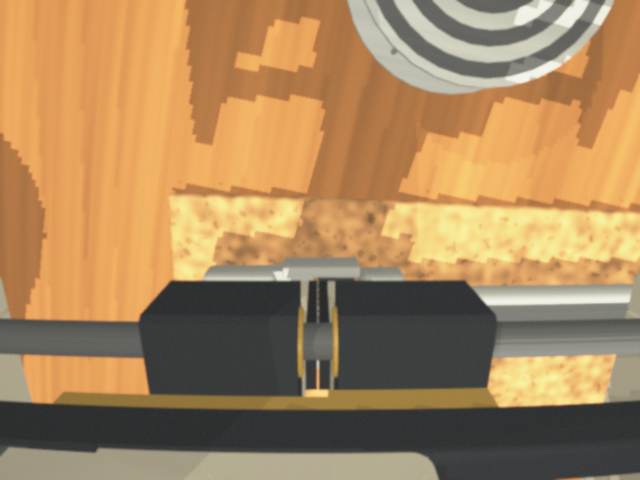

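>>> {"name": "carry_out", "arguments": {
  "deltas": [
    [0, [0, -6, -6], [0, 0, 0]],
    [0, [-20, -6, -40], [0, 0, 0]],
    [0, [-60, -3, -79], [0, 0, 0]],
    [0, [-60, -3, -79], [0, 0, 0]],
    [0, [-60, -3, -79], [0, 0, 0]]
  ]
}}

```text
time_s: 6.2
tcp_pos: [0.6314, -0.1601, 0.1001]
eef_rot: [-179.8, -0.0, -78.2]
contact_force: [-0.4, 0.4, -0.8]
gripper_width: 0.0004
gripper_force: 0.0
```

```bash
cat > w2.py <<'E'
import sys
from h import *
# wrench pose+gap from a wrist look, head near centre; args: name
name=sys.argv[1]
st(); im,dep,C=shot("wrist",name)
h=cv2.cvtColor(im,cv2.COLOR_RGB2HSV)
m=((h[:,:,1]<60)&(h[:,:,2]>60)).astype(np.uint8); m[272:]=0
n,l,s,c=cv2.connectedComponentsWithStats(cv2.morphologyEx(m,cv2.MORPH_CLOSE,np.ones((5,5))))
px0=proj("wrist",[.61,-.218,.018],C)[0]; d=[np.min(np.hypot(*(np.argwhere(l==i)[:,::-1]-px0).T)) if s[i,4]>2000 else 1e9 for i in range(1,n)]
k=1+int(np.argmin(d)); vv,uu=np.nonzero(l==k); cv2.imwrite("pics/mask.png",(l==k)*255)
W=plane("wrist",np.c_[uu,vv],.018,C)[:,:2]*1000
ang=np.radians(float(sys.argv[2]) if len(sys.argv)>2 else 11.8); d=np.array([np.cos(ang),np.sin(ang)]); nn=np.array([-d[1],d[0]])
t=W@d; y=W@nn; tm=t.max(); o=(tm-120)
k=(t-o>98)&(t-o<114); ys=np.sort(y[k]); g=np.diff(ys); i=g.argmax(); print("t head",tm,"gap",g[i],"inner faces",ys[i],ys[i+1],"outer",ys[0],ys[-1])
yf=ys[i+1]-11; print("origin",d*o+nn*yf)
E
python3 w2.py wr5; cd pics; python3 -c "
import cv2;a=cv2.imread('wr5.png');cv2.imwrite('wr5c.png',cv2.resize(a[:280,:],None,fx=1.25,fy=1.25))"
```

```text
{'time_s': 6.2, 'joints': [2.8927, 24.001, -11.6482, -0.0048, -54.1786, 8.895], 'tcp_pos': [0.6314, -0.1601, 0.1001], 'eef_rot': [-179.8292, -0.0228, -78.2152], 'contact_force': [-0.4155, 0.4077, -0.8345], 'gripper_width': 0.0004, 'gripper_force': 0.0}
t head 631.3538343220756 gap 17.41538626731375 inner faces -344.9499683091118 -327.53458204179805 outer -358.0195066249461 -311.2926462998832
origin [ 569.77657798 -226.81062212][ WARN:0@0.748] global loadsave.cpp:1063 imwrite_ Unsupported depth image for selected encoder is fallbacked to CV_8U.
```

View pics/wr5c.png

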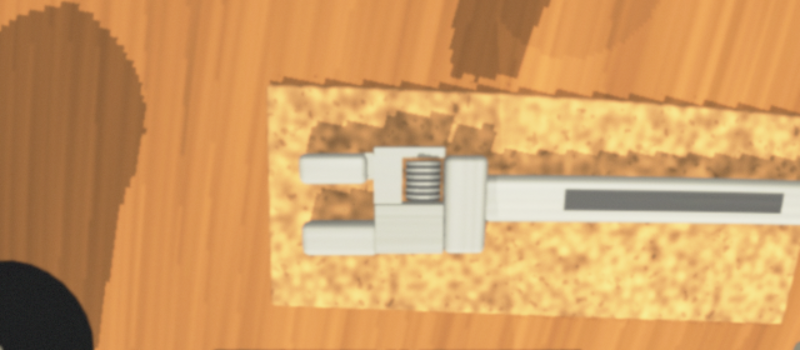

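```bash
python3 -c "
from h import *
go([.6224,-.2245,.0205],-78.2)"
```

```text
delta [60.7, 21.2, 78.2] [-0.001, 0.0, -0.001] j6~ 32.0
```

>>> {"name": "carry_out", "arguments": {
  "deltas": [
    [0, [61, 21, 40], [0, 0, 0]],
    [0, [61, 21, 70], [0, 0, 0]],
    [0, [61, 21, 72], [0, 0, 0]],
    [0, [61, 21, 78], [0, 0, 0]],
    [0, [61, 18, 78], [0, 0, 0]],
    [0, [61, 14, 78], [0, 0, 0]],
    [0, [61, 10, 78], [0, 0, 0]],
    [0, [61, 6, 78], [0, 0, 0]],
    [0, [61, 3, 78], [0, 0, 0]],
    [0, [61, 1, 78], [0, 0, 0]]
  ]
}}

```text
time_s: 7.25
tcp_pos: [0.6421, -0.2234, 0.0212]
eef_rot: [180.0, -0.1, -78.3]
contact_force: [-2.8, -2.3, 7.3]
gripper_width: 0.0003
gripper_force: 3.6
```

>>> {"name": "carry_out", "arguments": {
  "deltas": [
    [0, [0, 0, -6], [0, 0, 0]],
    [0, [0, 20, -6], [0, 0, 0]],
    [0, [0, 20, -6], [0, 0, 0]],
    [0, [0, 20, 0], [0, 0, 0]],
    [0, [0, 20, 0], [0, 0, 0]],
    [0, [0, 17, 0], [0, 0, 0]],
    [0, [0, 13, 0], [0, 0, 0]],
    [0, [0, 9, 0], [0, 0, 0]],
    [0, [0, 5, 0], [0, 0, 0]],
    [0, [0, 2, 0], [0, 0, 0]],
    [0, [0, 0, 0], [0, 0, 0]]
  ]
}}

```text
time_s: 8.35
tcp_pos: [0.6424, -0.2217, 0.0209]
eef_rot: [180.0, -0.0, -78.3]
contact_force: [-2.9, -1.2, 8.6]
gripper_width: 0.0001
gripper_force: 4.3
```

>>> {"name": "carry_out", "arguments": {
  "deltas": [
    [0, [0, 0, -6], [0, 0, 0]],
    [0, [-20, 6, -40], [0, 0, 0]],
    [0, [-60, 10, -78], [0, 0, 0]],
    [0, [-60, 10, -78], [0, 0, 0]],
    [0, [-60, 10, -78], [0, 0, 0]]
  ]
}}

```text
time_s: 8.85
tcp_pos: [0.6208, -0.1634, 0.0995]
eef_rot: [-179.9, -0.0, -78.2]
contact_force: [-0.3, -0.3, -1.5]
gripper_width: 0.0006
gripper_force: 0.0
```

```bash
python3 w2.py wr6 2>/dev/null
```

```text
{'time_s': 8.85, 'joints': [2.633, 23.2728, -12.9329, -0.0112, -53.6577, 9.1507], 'tcp_pos': [0.6208, -0.1634, 0.0995], 'eef_rot': [-179.8637, -0.0128, -78.223], 'contact_force': [-0.2651, -0.2894, -1.5437], 'gripper_width': 0.0006, 'gripper_force': 0.0}
t head 631.3057557216601 gap 21.406974336968574 inner faces -348.9098857399704 -327.5029114030018 outer -361.9326902232338 -311.24146519248353
origin [ 569.72303888 -226.78945264]
```

```bash
python3 -c "
from h import *
go([.6211,-.2248,.0205],-78.2)"
```

```text
delta [59.8, 11.5, 77.7] [-0.0, 0.0, -0.001] j6~ 32.0
```

>>> {"name": "carry_out", "arguments": {
  "deltas": [
    [0, [60, 12, 40], [0, 0, 0]],
    [0, [60, 12, 70], [0, 0, 0]],
    [0, [60, 12, 72], [0, 0, 0]],
    [0, [60, 12, 78], [0, 0, 0]],
    [0, [60, 9, 78], [0, 0, 0]],
    [0, [60, 5, 78], [0, 0, 0]],
    [0, [60, 1, 78], [0, 0, 0]],
    [0, [60, -3, 78], [0, 0, 0]],
    [0, [60, -7, 78], [0, 0, 0]],
    [0, [60, -10, 78], [0, 0, 0]],
    [0, [60, -11, 78], [0, 0, 0]],
    [0, [60, -11, 78], [0, 0, 0]]
  ]
}}

```text
time_s: 10.1
tcp_pos: [0.6435, -0.2227, 0.021]
eef_rot: [-180.0, -0.1, -78.3]
contact_force: [-2.4, -0.6, 21.3]
gripper_width: 0.0002
gripper_force: 12.6
```

>>> {"name": "carry_out", "arguments": {
  "deltas": [
    [0, [0, 0, -6], [0, 0, 0]],
    [0, [-20, 6, -40], [0, 0, 0]],
    [0, [-60, 10, -78], [0, 0, 0]],
    [0, [-60, 10, -78], [0, 0, 0]],
    [0, [-60, 10, -78], [0, 0, 0]]
  ]
}}

```text
time_s: 10.6
tcp_pos: [0.621, -0.1638, 0.0985]
eef_rot: [-180.0, 0.0, -78.3]
contact_force: [-0.2, -0.5, -0.1]
gripper_width: 0.0009
gripper_force: 0.0
```

```bash
python3 w2.py wr7 2>/dev/null; python3 -c "
from h import *
im=cv2.imread('pics/wr7.png');C=cal('wrist')
g=cv2.cvtColor(im,cv2.COLOR_BGR2HSV)
# profile across jaws at x=105 local
d=np.array([np.cos(np.radians(11.8)),np.sin(np.radians(11.8))]);n=np.array([-d[1],d[0]]);o=np.array([569.7,-226.8])
Y=np.arange(-32,32,1.);P=np.c_[(o+105*d+Y[:,None]*n)/1000,np.full(64,.018)]
p=proj('wrist',P,C).astype(int); print([(int(y),int(g[v,u,1])) for y,(u,v) in zip(Y,p)])
print(p[0],p[-1])"
```

```text
{'time_s': 10.6, 'joints': [2.5909, 23.4143, -12.8529, -0.0214, -53.703, 9.1461], 'tcp_pos': [0.621, -0.1638, 0.0985], 'eef_rot': [-179.9678, 0.0123, -78.2756], 'contact_force': [-0.1577, -0.463, -0.0687], 'gripper_width': 0.0009, 'gripper_force': 0.0}
t head 633.3418919475033 gap 23.605400857617383 inner faces -349.94647070887663 -326.34106985125925 outer -362.9193911096908 -310.07087633765315
origin [ 571.47855422 -225.23578202]
[(-32, 135), (-31, 140), (-30, 138), (-29, 138), (-28, 139), (-27, 138), (-26, 133), (-25, 72), (-24, 21), (-23, 23), (-22, 20), (-21, 15), (-20, 15), (-19, 14), (-18, 16), (-17, 16), (-16, 16), (-15, 16), (-14, 15), (-13, 15), (-12, 20), (-11, 84), (-10, 134), (-9, 137), (-8, 137), (-7, 138), (-6, 142), (-5, 140), (-4, 138), (-3, 139), (-2, 137), (-1, 142), (0, 138), (1, 141), (2, 138), (3, 140), (4, 139), (5, 139), (6, 140), (7, 139), (8, 140), (9, 141), (10, 138), (11, 124), (12, 46), (13, 24), (14, 25), (15, 23), (16, 21), (17, 18), (18, 17), (19, 18), (20, 18), (21, 18), (22, 17), (23, 17), (24, 18), (25, 17), (26, 17), (27, 17), (28, 66), (29, 109), (30, 134), (31, 137)]
[242 103] [247 213]
```

```bash
python3 -c "
from h import *
go([.6298,-.2212,.0210],-78.2)"
```

```text
delta [57.6, 2.3, 76.3] [0.001, 0.001, -0.002] j6~ 31.0
```

>>> {"name": "carry_out", "arguments": {
  "deltas": [
    [0, [58, 2, 40], [0, 0, 0]],
    [0, [58, 2, 70], [0, 0, 0]],
    [0, [58, 2, 73], [0, 0, 0]],
    [0, [58, 2, 77], [0, 0, 0]],
    [0, [58, 2, 77], [0, 0, 0]],
    [0, [58, -1, 77], [0, 0, 0]],
    [0, [58, -4, 77], [0, 0, 0]],
    [0, [58, -5, 77], [0, 0, 0]],
    [0, [58, -5, 77], [0, 0, 0]]
  ]
}}

```text
time_s: 11.55
tcp_pos: [0.6391, -0.2233, 0.0218]
eef_rot: [-179.9, -0.2, -78.3]
contact_force: [0.7, -7.9, 12.2]
gripper_width: 0.0001
gripper_force: 5.9
```

>>> {"name": "carry_out", "arguments": {
  "deltas": [
    [0, [0, 0, -6], [0, 0, 0]],
    [0, [-20, 6, -40], [0, 0, 0]],
    [0, [-60, 10, -78], [0, 0, 0]],
    [0, [-60, 10, -78], [0, 0, 0]],
    [0, [-60, 10, -78], [0, 0, 0]]
  ]
}}

```text
time_s: 12.05
tcp_pos: [0.6155, -0.1628, 0.0993]
eef_rot: [-180.0, 0.0, -78.3]
contact_force: [-0.3, -0.3, 0.1]
gripper_width: 0.0002
gripper_force: 0.0
```

```bash
cat > gap.py <<'E'
import sys
from h import *
def gap(name,o,deg,z=.018,xs=(95,100,105,110)):
    im=cv2.imread(f'pics/{name}.png');C=cal('wrist'); g=cv2.cvtColor(im,cv2.COLOR_BGR2HSV)[:,:,1].astype(np.float32)
    d=np.array([np.cos(np.radians(deg)),np.sin(np.radians(deg))]);n=np.array([-d[1],d[0]]);o=np.array(o)
    Y=np.arange(-32,34,.1)
    for x in xs:
        p=proj('wrist',np.c_[(o+x*d+Y[:,None]*n)/1000,np.full(len(Y),z)],C).astype(np.float32)
        v=cv2.remap(g,p[None,:,0],p[None,:,1],cv2.INTER_LINEAR).ravel(); b=v>(v.max()+v.min())/2
        e=Y[1:][b[1:]!=b[:-1]]; print(x,e.round(1))
if __name__=="__main__":
    st(); shot("wrist",sys.argv[1]); gap(sys.argv[1],[571.5,-225.2],11.8)
E
python3 gap.py wr8; python3 w2.py wr9 2>/dev/null|tail -2
```

```text
{'time_s': 12.05, 'joints': [2.7052, 22.9198, -13.5331, -0.0327, -53.5505, 9.0409], 'tcp_pos': [0.6155, -0.1628, 0.0993], 'eef_rot': [-179.9992, 0.0265, -78.2733], 'contact_force': [-0.3353, -0.2932, 0.1403], 'gripper_width': 0.0002, 'gripper_force': 0.0}
95 [-27.2 -13.3  10.1  26.8]
100 [-27.1 -13.2   9.9  26.9]
105 [-27.  -13.1  10.1  26.9]
110 [-26.8 -13.1  10.2  26.9]
t head 633.2915606321586 gap 24.087708638203424 inner faces -350.52999344180984 -326.4422848036064 outer -363.86001138721787 -310.2553900578429
origin [ 571.4499846  -225.34515059]
```

```bash
python3 -c "
from h import *
go([.5864,-.2230,.0065],11.8)"
```

```text
delta [52.5, 39.5, 91.1] [0.001, 0.003, -1.573] j6~ 123.0
```

>>> {"name": "carry_out", "arguments": {
  "deltas": [
    [0.6, [52, 40, 0], [0, 0, -1.571]],
    [0.6, [52, 40, 0], [0, 0, -1.571]],
    [0.6, [52, 40, 0], [0, 0, -1.571]],
    [0.6, [52, 40, 0], [0, 0, -1.571]],
    [0.6, [52, 40, 0], [0, 0, -1.571]],
    [0.6, [52, 40, 0], [0, 0, -1.571]],
    [0.6, [52, 40, 20], [0, 0, -1.571]],
    [0.6, [52, 40, 40], [0, 0, -1.571]],
    [0.6, [52, 40, 50], [0, 0, -1.571]],
    [0.6, [52, 40, 50], [0, 0, -1.571]],
    [0.6, [52, 40, 50], [0, 0, -1.571]],
    [0.6, [52, 40, 50], [0, 0, -1.571]]
  ]
}}

```text
time_s: 13.35
tcp_pos: [0.5857, -0.2231, 0.047]
eef_rot: [-179.9, 0.2, 11.7]
contact_force: [0.4, -0.2, -0.6]
gripper_width: 0.0526
gripper_force: 0.0
```

```bash
python3 -c "
from h import *
st();shot('wrist','wr10');go([.5864,-.2230,.0065],11.8)"
```

```text
{'time_s': 13.35, 'joints': [-3.0437, 25.5484, -17.4994, -0.0146, -47.176, 104.73], 'tcp_pos': [0.5857, -0.2231, 0.047], 'eef_rot': [-179.9328, 0.2138, 11.6766], 'contact_force': [0.4208, -0.2343, -0.5589], 'gripper_width': 0.0526, 'gripper_force': 0.0}
delta [0.6, 0.1, 41.0] [-0.001, 0.003, -0.005] j6~ 123.0
```

View pics/wr10.png

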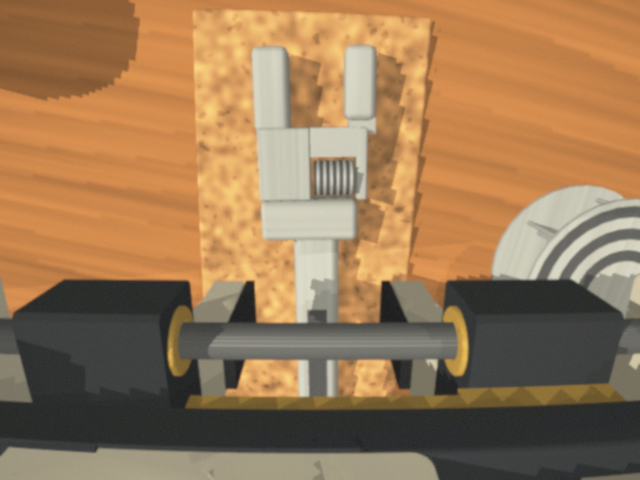

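>>> {"name": "carry_out", "arguments": {
  "deltas": [
    [0.6, [0, 0, 25], [0, 0, -0.002]],
    [0.6, [0, 0, 41], [0, 0, -0.002]],
    [0.6, [0, 0, 41], [0, 0, -0.002]],
    [0.1, [0, 0, 41], [0, 0, -0.002]],
    [0.1, [0, 0, 41], [0, 0, -0.002]],
    [0.1, [0, 0, 41], [0, 0, -0.002]],
    [0.1, [0, 0, 41], [0, 0, -0.002]],
    [0.1, [0, 0, 41], [0, 0, -0.002]]
  ],
  "squeeze": 50
}}

```text
time_s: 14.2
tcp_pos: [0.5872, -0.2223, 0.009]
eef_rot: [180.0, -0.0, 11.8]
contact_force: [-0.9, 0.8, 2.0]
gripper_width: 0.0208
gripper_force: 50.0
```

>>> {"name": "carry_out", "arguments": {
  "deltas": [
    [0.1, [0, 0, -10], [0, 0, 0]],
    [0.1, [0, 0, -25], [0, 0, 0]],
    [0.1, [0, 0, -45], [0, 0, 0]],
    [0.1, [0, 0, -60], [0, 0, 0]],
    [0.1, [0, 0, -60], [0, 0, 0]]
  ]
}}

```text
time_s: 14.7
tcp_pos: [0.5882, -0.2224, 0.0709]
eef_rot: [179.9, -0.2, 11.8]
contact_force: [0.8, 0.0, -4.1]
gripper_width: 0.0213
gripper_force: 50.0
```

```bash
python3 -c "
from h import *
st();im,dep,C=shot('wrist','wr11')
# heights along wrench
for u,v in [(268,80),(360,80),(285,180),(320,250),(280,220)]: print((u,v),pts('wrist',[u,v],dep,C).round(4))
"
```

```text
{'time_s': 14.7, 'joints': [-2.9463, 23.9199, -16.3821, 0.0177, -49.4904, 104.7622], 'tcp_pos': [0.5882, -0.2224, 0.0709], 'eef_rot': [179.934, -0.1974, 11.8274], 'contact_force': [0.7967, 0.0349, -4.1111], 'gripper_width': 0.0213, 'gripper_force': 49.9778}
(268, 80) [[ 0.671  -0.1874  0.081 ]]
(360, 80) [[ 0.6776 -0.2185  0.0802]]
(285, 180) [[ 0.638  -0.1996  0.0805]]
(320, 250) [[ 0.614  -0.2178  0.0797]]
(280, 220) [[ 0.623  -0.2006  0.0813]]
```

View pics/wr11.png

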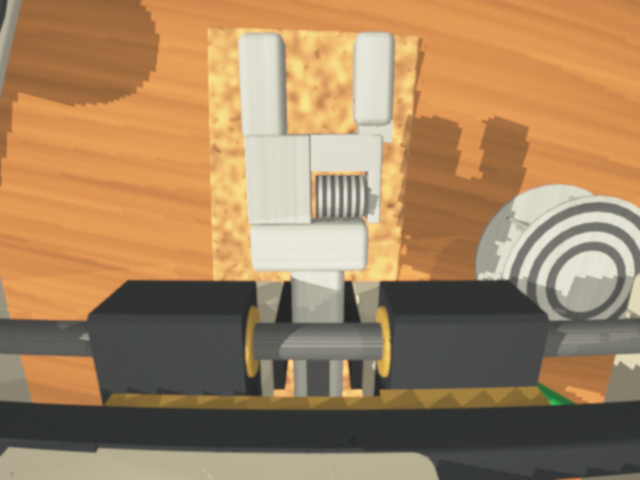

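```bash
cat > jaw.py <<'E'
from h import *
def jaw(name,ztop=None,C=None,tcp=None,yaw=None):
    """jaw faces in tool-aligned coordinates: mm ahead of TCP (a) and to tool +y (b)"""
    C=C or cal('wrist'); s=r.get_state(); tcp=s['tcp_pos'] if tcp is None else tcp; yaw=s['eef_rot'][2] if yaw is None else yaw
    ztop=ztop or tcp[2]+.0097
    g=cv2.cvtColor(cv2.imread(f'pics/{name}.png'),cv2.COLOR_BGR2HSV)[:,:,1].astype(np.float32)
    x=np.array([np.cos(np.radians(yaw)),np.sin(np.radians(yaw))]); y=np.array([x[1],-x[0]])
    B=np.arange(-32,32,.1)
    for a in (80,85,90,95,100):
        p=proj('wrist',np.c_[np.array(tcp[:2])+(a*x+B[:,None]*y)/1000,np.full(len(B),ztop)],C).astype(np.float32)
        v=cv2.remap(g,p[None,:,0],p[None,:,1],cv2.INTER_LINEAR).ravel(); b=v>(v.max()+v.min())/2
        print(a,B[1:][b[1:]!=b[:-1]].round(1))
    A=np.arange(60,125,.1)
    for bb in(-20,-16,16,20):
        p=proj('wrist',np.c_[np.array(tcp[:2])+(A[:,None]*x+bb*y)/1000,np.full(len(A),ztop)],C).astype(np.float32)
        v=cv2.remap(g,p[None,:,0],p[None,:,1],cv2.INTER_LINEAR).ravel(); b=v>(v.max()+v.min())/2
        print('b',bb,A[1:][b[1:]!=b[:-1]].round(1))
if __name__=="__main__": jaw('wr11')
E
python3 jaw.py
python3 -c "
from h import *
import math
a=math.radians(49.6); go([.5733-.130*math.cos(a),.0286-.130*math.sin(a),.071],49.6)"
```

```text
80 [-27.3 -11.4  12.   26. ]
85 [-27.3 -11.4  11.9  26. ]
90 [-27.3 -11.3  11.9  26.1]
95 [-27.4 -11.5  11.9  25.9]
100 [-27.4 -11.6  12.   25.9]
b -20 [103.9 114.3]
b -16 [104.  114.3]
b 16 [104.2 114.3]
b 20 [104.3 114.3]
delta [-65.2, -168.7, -1.8] [0.001, -0.002, -0.66] j6~ 148.0
```

>>> {"name": "carry_out", "arguments": {
  "deltas": [
    [0.1, [-65, -169, 0], [0, 0, -0.66]],
    [0.1, [-65, -169, 0], [0, 0, -0.66]],
    [0.1, [-65, -169, 0], [0, 0, -0.66]],
    [0.1, [-65, -169, 0], [0, 0, -0.66]],
    [0.1, [-65, -169, 0], [0, 0, -0.66]],
    [0.1, [-65, -169, 0], [0, 0, -0.66]],
    [0.1, [-65, -169, 20], [0, 0, -0.66]],
    [0.1, [-65, -169, 20], [0, 0, -0.66]]
  ]
}}

```text
time_s: 15.55
tcp_pos: [0.487, -0.0708, 0.0462]
eef_rot: [-179.8, 0.2, 49.4]
contact_force: [-1.2, -0.7, -4.9]
gripper_width: 0.0214
gripper_force: 50.0
```

```bash
python3 -c "
from h import *
st();shot('wrist','n3')"; python3 - <<'E'
import sys; sys.path.insert(0,'.')
import os; os.chdir('.')
from jaw import *
jaw('n3')
E
```

```text
{'time_s': 15.55, 'joints': [14.6359, 15.1387, -34.8618, -0.0557, -40.2509, 124.8431], 'tcp_pos': [0.487, -0.0708, 0.0462], 'eef_rot': [-179.827, 0.1859, 49.4366], 'contact_force': [-1.1523, -0.6947, -4.8524], 'gripper_width': 0.0214, 'gripper_force': 49.9777}
80 [-26.7   3.9  12.2  26.5]
85 [-26.7  26.6]
90 [-26.9  26.6]
95 [-29.8  29.7]
100 [-31.9 -26.7 -26.3 -12.6 -11.9 -11.5 -10.5   0.   13.   13.1  14.1  25.8
  26.8]
b -20 [114.1]
b -16 [ 74.5  74.6  89.7  90.   92.6  93.5  96.   98.6  99.1 101.1 114.1]
b 16 [ 66.8  67.1  69.9  70.6  71.1  71.8  72.3  75.8  83.3  83.4 103.6 111.7
 112.1 112.5]
b 20 [ 60.8  61.  111.1 111.3 114.1]
```

View pics/n3.png

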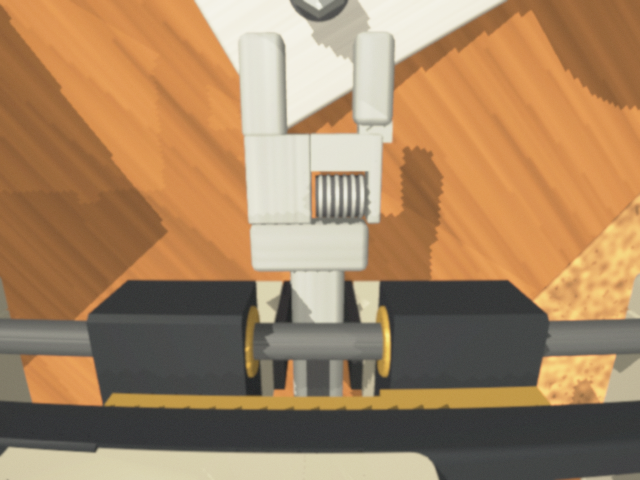

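```bash
python3 -c "
from h import *
C=cal('wrist');s=r.get_state();tcp=s['tcp_pos'];yaw=np.radians(s['eef_rot'][2]);x=np.array([np.cos(yaw),np.sin(yaw)]);y=np.array([x[1],-x[0]])
P=plane('wrist',[(320,20),(292,3),(347,3),(318,4)],.0235,C); print(P.round(4)); d=(P[:,:2]-tcp[:2])*1000; print('a',d@x,'b',d@y)
q=(np.array([.5733,.0286])-tcp[:2])*1000; print('pred centre',q@x,q@y, proj('wrist',[.5733,.0286,.032],C))
a=cv2.imread('pics/n3.png')[:70,250:400]; cv2.imwrite('pics/n3c.png',cv2.resize(a,None,fx=5,fy=5,interpolation=cv2.INTER_CUBIC))
"
```

```text
[[0.5631 0.0155 0.0235]
 [0.5586 0.0279 0.0235]
 [0.5757 0.0133 0.0235]
 [0.5664 0.0207 0.0235]]
a [114.74889998 121.31067488 121.31237038 120.89699737] b [  1.28974734 -10.11905876  12.27617129   0.4681538 ]
pred centre 131.38557042357453 0.5466054662529984 [[318.21077064 -30.87953222]]
```

View pics/n3c.png

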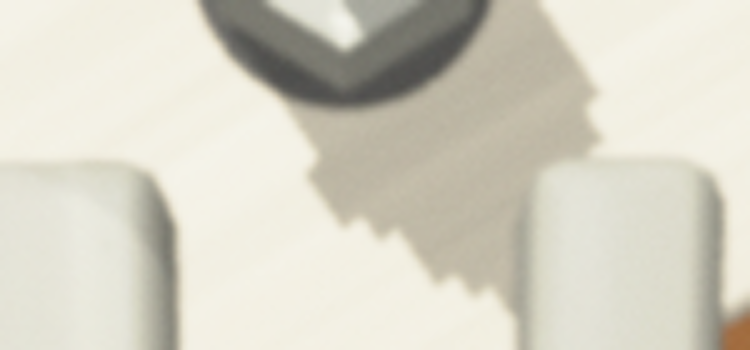

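>>> {"name": "carry_out", "arguments": {
  "deltas": [
    [0.1, [0, 0.4, 15], [0, 0, 0]],
    [0.1, [0, 0.4, 28], [0, 0, 0]],
    [0.1, [0, 0.4, 28], [0, 0, 0]],
    [0.1, [0, 0.4, 28], [0, 0, 0]],
    [0.1, [0, 0.4, 28], [0, 0, 0]]
  ]
}}

```text
time_s: 16.1
tcp_pos: [0.4897, -0.0706, 0.0212]
eef_rot: [180.0, -0.0, 49.6]
contact_force: [-0.6, 0.4, -4.6]
gripper_width: 0.0213
gripper_force: 50.0
```

```bash
python3 -c "
from h import *
st();im,dep,C=shot('wrist','n4');
for box in [(250,150,300,210),(255,235,360,260),(245,50,280,120),(360,50,388,110)]:
    vv,uu=np.mgrid[box[1]:box[3],box[0]:box[2]]; P=pts('wrist',np.c_[uu.ravel(),vv.ravel()],dep,C); print(np.median(P,0).round(4))
P=pts('wrist',[[450,40],[460,20],[430,30],[330,40]],dep,C);print(P.round(4))
st()"
```

```text
{'time_s': 16.1, 'joints': [14.6173, 17.494, -36.1537, 0.0181, -36.2953, 124.9673], 'tcp_pos': [0.4897, -0.0706, 0.0212], 'eef_rot': [179.9586, -0.0405, 49.5992], 'contact_force': [-0.5695, 0.3985, -4.6497], 'gripper_width': 0.0213, 'gripper_force': 49.9776}
[ 0.5127 -0.0197  0.0306]
[ 0.5048 -0.047   0.0307]
[0.5316 0.0079 0.0305]
[ 0.562  -0.0159  0.0307]
[[ 6.013e-01 -2.450e-02 -4.000e-04]
 [ 6.057e-01 -2.050e-02  8.700e-03]
 [ 5.945e-01 -1.600e-02  7.800e-03]
 [ 5.621e-01  6.300e-03  7.200e-03]]
{'time_s': 16.15, 'joints': [14.6262, 17.4835, -36.1618, 0.0143, -36.2841, 124.9706], 'tcp_pos': [0.4897, -0.0705, 0.0212], 'eef_rot': [179.9526, -0.053, 49.6083], 'contact_force': [0.0402, -0.8034, -4.4818], 'gripper_width': 0.0216, 'gripper_force': 49.9778}
```

View pics/n4.png

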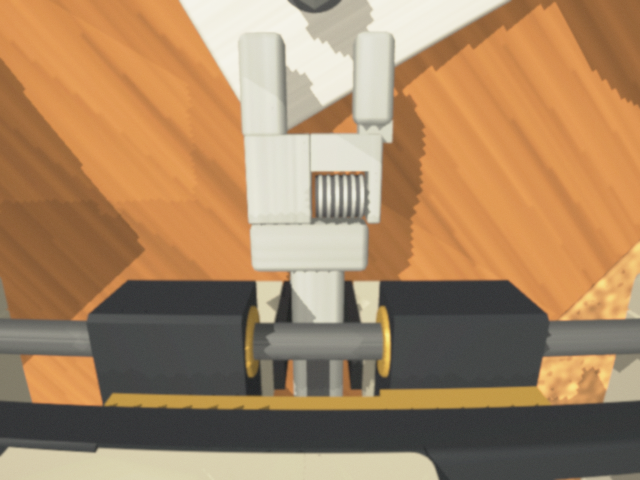

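```bash
python3 -c "
from h import *
C=cal('wrist');s=r.get_state();tcp=s['tcp_pos'];yaw=np.radians(s['eef_rot'][2]);x=np.array([np.cos(yaw),np.sin(yaw)]);y=np.array([x[1],-x[0]])
im=cv2.imread('pics/n4.png'); g=cv2.cvtColor(im,cv2.COLOR_BGR2GRAY)
for v in (0,2,4,6,8): 
    row=g[v,270:370]; u=np.nonzero(row<130)[0]+270; print(v,u.min(),u.max(),(u.min()+u.max())/2)
    d=(plane('wrist',[(u.min(),v),(u.max(),v)],.009,C)[:,:2]-tcp[:2])*1000; print('  b',(d@y).round(1),(d@y).mean().round(2),'a',(d@x).round(1))
q=(np.array([.5733,.0286])-tcp[:2])*1000; print('pred centre',q@x,q@y)
a=im[:40,270:370]; cv2.imwrite('pics/n4c.png',cv2.resize(a,None,fx=7,fy=7,interpolation=cv2.INTER_CUBIC))
"
python3 -c "
import sys
sys.path.insert(0,'.');import os;os.chdir('.')
from jaw import *
C=cal('wrist');jaw('n4',.0306,C)" | head -5
```

```text
0 289 340 314.5
  b [-10.6   8.9] -0.81 a [119.7 119.7]
2 291 338 314.5
  b [-9.8  8.2] -0.81 a [119. 119.]
4 293 336 314.5
  b [-9.   7.4] -0.82 a [118.2 118.2]
6 296 334 315.0
  b [-7.9  6.7] -0.63 a [117.5 117.5]
8 299 331 315.0
  b [-6.8  5.5] -0.63 a [116.8 116.8]
pred centre 129.61975744888696 -0.5498054626413094
80 [-26.9   4.9  12.3  26.8]
85 [-29.3  26.7]
90 [26.7]
95 [30.7]
100 [-26.8 -26.7 -12.2 -12.  -11.5 -10.5   4.   14.   24.8  25.3  25.8  27. ]
```

View pics/n4c.png

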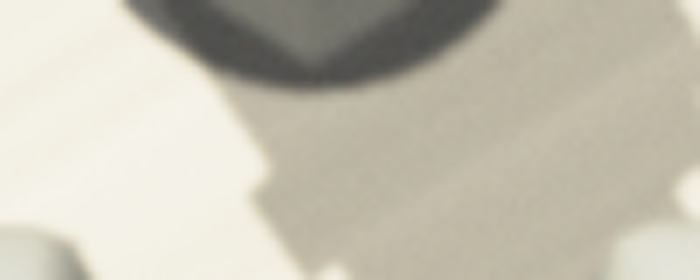

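>>> {"name": "carry_out", "arguments": {
  "deltas": [
    [0.1, [0, -0.9, 3], [0, 0, 0]],
    [0.1, [0, -0.9, 6], [0, 0, 0]],
    [0.1, [0, -0.9, 6], [0, 0, 0]],
    [0.1, [6, -0.9, 6], [0, 0, 0]],
    [0.1, [10, -0.9, 6], [0, 0, 0]],
    [0.1, [14, -0.9, 6], [0, 0, 0]],
    [0.1, [14, -0.9, 6], [0, 0, 0]]
  ]
}}

```text
time_s: 16.85
tcp_pos: [0.4982, -0.0587, 0.0145]
eef_rot: [180.0, -0.0, 49.7]
contact_force: [0.1, -0.2, -3.8]
gripper_width: 0.021
gripper_force: 50.0
```

```bash
python3 -c "
from h import *
C=cal('wrist');s=st();im,dep,C=shot('wrist','n5');a=im[:150,230:410,::-1]; cv2.imwrite('pics/n5c.png',cv2.resize(a,None,fx=4,fy=4,interpolation=cv2.INTER_CUBIC))
P=pts('wrist',np.argwhere(np.ones((60,20)))[:,::-1]+[255,50],dep,C);print(np.median(P[:,2]))
tcp=s['tcp_pos'];yaw=np.radians(s['eef_rot'][2]);x=np.array([np.cos(yaw),np.sin(yaw)]);y=np.array([x[1],-x[0]])
q=(np.array([.5733,.0286])-tcp[:2])*1000; print('pred centre',q@x,q@y)
"
```

```text
{'time_s': 16.85, 'joints': [15.769, 18.6545, -35.5984, 0.0094, -35.7134, 123.8907], 'tcp_pos': [0.4982, -0.0587, 0.0145], 'eef_rot': [179.9767, -0.0249, 49.6674], 'contact_force': [0.0994, -0.1501, -3.8295], 'gripper_width': 0.021, 'gripper_force': 49.9778}
0.023875031278576445
pred centre 115.11580957821464 0.7743765052073996
```

View pics/n5c.png

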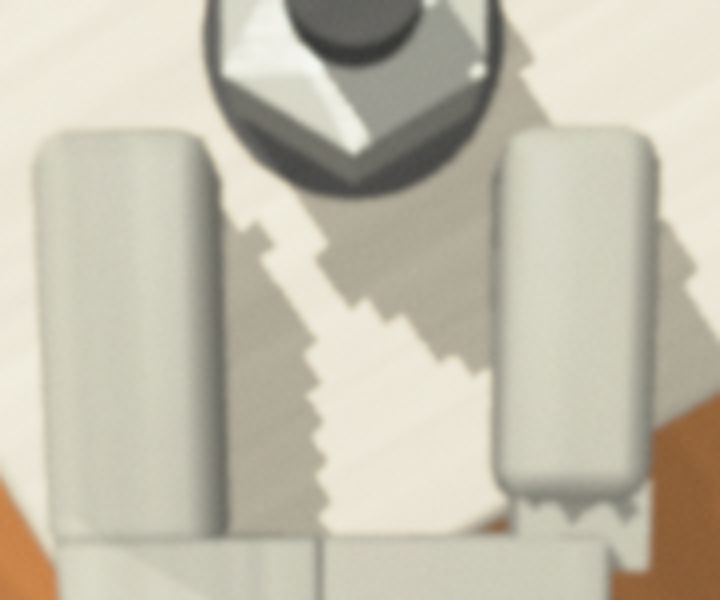

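>>> {"name": "carry_out", "arguments": {
  "deltas": [
    [0.1, [4, 0, 0], [0, 0, 0]],
    [0.1, [8, 0, 0], [0, 0, 0]],
    [0.1, [12, 0, 0], [0, 0, 0]],
    [0.1, [16, 0, 0], [0, 0, 0]],
    [0.1, [16, 0, 0], [0, 0, 0]]
  ]
}}

```text
time_s: 17.4
tcp_pos: [0.5084, -0.0466, 0.0145]
eef_rot: [180.0, -0.0, 49.7]
contact_force: [-0.2, 0.4, -4.1]
gripper_width: 0.0211
gripper_force: 50.0
```

>>> {"name": "carry_out", "arguments": {
  "deltas": [
    [0.1, [4, 0, 0], [0, 0, 0]],
    [0.1, [8, 0, 0], [0, 0, 0]],
    [0.1, [12, 0, 0], [0, 0, 0]],
    [0.1, [12, 0, 0], [0, 0, 0]]
  ]
}}

```text
time_s: 17.8
tcp_pos: [0.5162, -0.0374, 0.0145]
eef_rot: [180.0, -0.0, 49.7]
contact_force: [-0.1, 0.5, -4.4]
gripper_width: 0.0212
gripper_force: 50.0
```

```bash
python3 -c "
from h import *
C=cal('wrist');s=st();im,dep,C=shot('wrist','n6');a=im[:150,230:410,::-1]; cv2.imwrite('pics/n6c.png',cv2.resize(a,None,fx=3,fy=3,interpolation=cv2.INTER_CUBIC))
"
```

```text
{'time_s': 17.8, 'joints': [17.6086, 19.8346, -33.5729, 0.0078, -36.5674, 122.0377], 'tcp_pos': [0.5162, -0.0374, 0.0145], 'eef_rot': [179.9828, -0.0188, 49.6527], 'contact_force': [-0.0513, 0.4738, -4.3763], 'gripper_width': 0.0212, 'gripper_force': 49.9779}
```

View pics/n6c.png

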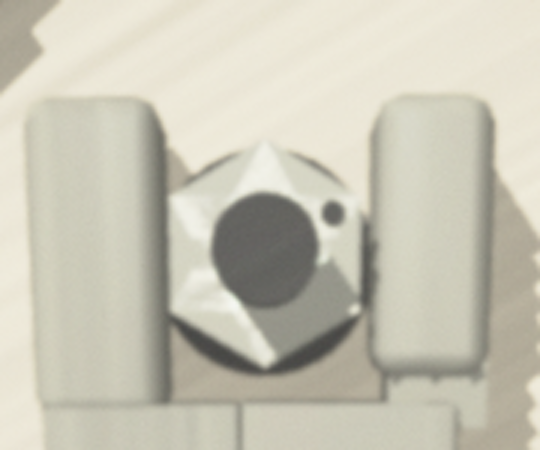

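>>> {"name": "carry_out", "arguments": {
  "deltas": [
    [0.1, [0.5, -9.2, 0], [0, 0, 0.107]],
    [0.1, [2, -18.2, 0], [0, 0, 0.213]],
    [0.1, [4.5, -27.1, 0], [0, 0, 0.32]],
    [0.1, [7.9, -35.7, 0], [0, 0, 0.427]],
    [0.1, [7.9, -35.7, 0], [0, 0, 0.427]]
  ]
}}

```text
time_s: 18.35
tcp_pos: [0.4924, -0.0084, 0.0143]
eef_rot: [-180.0, 0.1, 25.1]
contact_force: [-1.4, -1.5, -3.4]
gripper_width: 0.0207
gripper_force: 50.0
```

>>> {"name": "carry_out", "arguments": {
  "deltas": [
    [0.1, [0.5, -9.2, 0], [0, 0, 0.107]],
    [0.1, [2, -18.2, 0], [0, 0, 0.213]],
    [0.1, [4.5, -27.1, 0], [0, 0, 0.32]],
    [0.1, [7.9, -35.7, 0], [0, 0, 0.427]],
    [0.1, [7.9, -35.7, 0], [0, 0, 0.427]]
  ]
}}

```text
time_s: 18.85
tcp_pos: [0.4859, 0.0276, 0.0146]
eef_rot: [-180.0, -0.0, 0.7]
contact_force: [0.3, 0.6, -4.7]
gripper_width: 0.0212
gripper_force: 50.0
```

>>> {"name": "carry_out", "arguments": {
  "deltas": [
    [0.1, [0.5, -9.2, 0], [0, 0, 0.107]],
    [0.1, [2, -18.2, 0], [0, 0, 0.213]],
    [0.1, [4.5, -27.1, 0], [0, 0, 0.32]],
    [0.1, [7.9, -35.7, 0], [0, 0, 0.427]],
    [0.1, [7.9, -35.7, 0], [0, 0, 0.427]],
    [0.1, [7.9, -35.7, 0], [0, 0, 0.427]]
  ]
}}

```text
time_s: 19.45
tcp_pos: [0.4931, 0.0624, 0.0144]
eef_rot: [180.0, -0.0, -23.5]
contact_force: [0.3, -0.1, -4.3]
gripper_width: 0.0214
gripper_force: 50.0
```

```bash
cat > dot.py <<'E'
import sys
from h import *
s=st();im,dep,C=shot('wrist',sys.argv[1])
c=np.array([.5733,.0286]); 
# sample ring on nut top for the dark dot and corner structure; dot at r ~8.9 mm
g=cv2.cvtColor(im,cv2.COLOR_RGB2GRAY).astype(np.float32)
cb=c
p=proj('wrist',np.r_[c,.032],C)[0]; x,y=p.astype(int); w=g[max(0,y-22):y+22,x-22:x+22]; m=(w<100).astype(np.uint8)
n,l,s2,ct=cv2.connectedComponentsWithStats(m)
for i in range(1,n):
    if s2[i,4]<3: continue
    q=ct[i]+[x-22,max(0,y-22)]; P=plane('wrist',[q],.032 if s2[i,4]>300 else .024,C)[0,:2]; print(q.round(1),s2[i,4],P.round(4),'ang',np.degrees(np.arctan2(*(P-c)[::-1])).round(1),'r',np.linalg.norm(P-c).round(4))
E
python3 dot.py n7
```

```text
{'time_s': 19.45, 'joints': [29.9184, 18.3368, -36.1641, 0.0058, -35.5012, 36.5937], 'tcp_pos': [0.4931, 0.0624, 0.0144], 'eef_rot': [179.9963, -0.0014, -23.4832], 'contact_force': [0.3435, -0.1496, -4.2623], 'gripper_width': 0.0214, 'gripper_force': 49.995}
[311.5  58.5] 8 [0.5813 0.027 ] ang -11.3 r 0.0081
[318.   82.3] 935 [0.5726 0.0284] ang -161.5 r 0.0007
```

```bash
python3 -c "
from h import *
C=cal('wrist')
def ring(name,C):
    g=cv2.cvtColor(cv2.imread(f'pics/{name}.png'),cv2.COLOR_BGR2GRAY).astype(np.float32)
    A=np.arange(-180,180,6); 
    for rr in(8.5,10.5):
        P=np.c_[.5731+rr/1000*np.cos(np.radians(A)),.0287+rr/1000*np.sin(np.radians(A)),np.full(60,.024)]
        p=proj('wrist',P,C).astype(np.float32); v=cv2.remap(g,p[None,:,0],p[None,:,1],1).ravel(); print(rr,dict(zip(A.tolist(),v.astype(int).tolist())))
ring('n7',C)
"
```

```text
8.5 {-180: 227, -174: 225, -168: 219, -162: 202, -156: 202, -150: 217, -144: 218, -138: 170, -132: 139, -126: 139, -120: 138, -114: 137, -108: 139, -102: 140, -96: 138, -90: 139, -84: 139, -78: 140, -72: 139, -66: 139, -60: 140, -54: 156, -48: 192, -42: 197, -36: 203, -30: 221, -24: 200, -18: 99, -12: 92, -6: 115, 0: 201, 6: 202, 12: 195, 18: 196, 24: 195, 30: 197, 36: 199, 42: 197, 48: 195, 54: 197, 60: 208, 66: 200, 72: 194, 78: 193, 84: 194, 90: 194, 96: 216, 102: 222, 108: 207, 114: 203, 120: 222, 126: 208, 132: 200, 138: 195, 144: 194, 150: 199, 156: 221, 162: 229, 168: 218, 174: 224}
10.5 {-180: 217, -174: 192, -168: 192, -162: 194, -156: 193, -150: 193, -144: 196, -138: 198, -132: 194, -126: 145, -120: 138, -114: 137, -108: 138, -102: 138, -96: 138, -90: 138, -84: 140, -78: 139, -72: 139, -66: 140, -60: 183, -54: 196, -48: 192, -42: 189, -36: 190, -30: 194, -24: 196, -18: 191, -12: 185, -6: 195, 0: 193, 6: 178, 12: 161, 18: 154, 24: 154, 30: 167, 36: 187, 42: 194, 48: 207, 54: 212, 60: 192, 66: 184, 72: 170, 78: 161, 84: 157, 90: 173, 96: 189, 102: 195, 108: 223, 114: 226, 120: 207, 126: 191, 132: 189, 138: 186, 144: 188, 150: 189, 156: 191, 162: 200, 168: 205, 174: 219}
```

```bash
python3 -c "
from jaw import *
jaw('n7')
d=np.load('pics/n7.npy');C=cal('wrist')
for u,v in [(262,60),(262,110),(375,60),(375,110),(280,180),(300,245),(320,250)]: print((u,v),pts('wrist',[u,v],d,C).round(4))
g=cv2.cvtColor(cv2.imread('pics/n7.png'),cv2.COLOR_BGR2HSV)
for v in (50,62,75,90,110): print(v,g[v,230:410:6,1].tolist()); print('  V',g[v,230:410:6,2].tolist())
"
```

```text
80 [-16.1 -15.3 -14.1 -14.  -12.4  -9.7  -9.4  10.7  13.7  14.1  15.1  15.4
  16.8  17.2  17.6  18.4  18.5  19.7  21.9  22.2]
85 [-21.4 -21.2 -20.4 -20.1 -19.5 -17.6 -16.8 -16.6 -16.3 -15.  -14.4 -14.3
 -13.2 -12.7 -12.4 -11.1 -10.6 -10.3 -10.   -9.6  -9.3  -8.9  -8.   11.2
  11.4  12.   12.2  12.6  12.9  15.5  16.2  16.4  16.8  17.1  18.2  18.4
  19.3  19.4  20.   20.1  20.7  21.3  24.2  24.3]
90 [-20.7 -20.3 -18.4 -17.8 -17.5 -15.7 -15.5 -15.  -12.6 -11.3  -8.4  -8.3
  -7.7  -7.6  -6.8   7.5   7.9  11.8  12.6  12.7  13.2  14.8  15.3  15.6]
95 [-21.8 -20.7 -20.1 -19.8 -19.5 -18.8 -18.3 -13.9 -13.7 -13.2 -12.6 -12.3
  -8.5   1.9   2.    8.1  13.5  13.9  14.   15.2  15.4  15.9  16.2  17.2
  17.5  19.5  22.7  22.9]
100 [-30.8 -30.7 -27.6 -12.4   6.5   7.6   7.8   8.9  11.4  25.1]
b -20 [114.]
b -16 [113.9]
b 16 [113.9]
b 20 [114.]
(262, 60) [[0.5877 0.0426 0.0243]]
(262, 110) [[0.5727 0.0498 0.0233]]
(375, 60) [[0.5722 0.0072 0.0243]]
(375, 110) [[0.5568 0.0133 0.0242]]
(280, 180) [[0.5475 0.0544 0.0233]]
(300, 245) [[0.522  0.0577 0.0244]]
(320, 250) [[0.5168 0.0517 0.0232]]
50 [29, 3
[... 672 characters left out ...]
  V [218, 226, 197, 188, 189, 188, 195, 190, 149, 198, 206, 204, 108, 92, 94, 93, 93, 96, 140, 141, 77, 109, 179, 200, 194, 193, 184, 128, 166, 161]
90 [29, 31, 25, 25, 24, 23, 22, 24, 22, 26, 23, 23, 19, 17, 11, 11, 11, 16, 18, 20, 23, 23, 22, 24, 22, 22, 24, 24, 34, 34]
  V [226, 220, 196, 192, 190, 187, 194, 189, 153, 107, 198, 201, 131, 92, 94, 94, 90, 96, 140, 140, 155, 155, 199, 198, 194, 196, 184, 128, 165, 166]
110 [28, 31, 25, 25, 24, 25, 24, 25, 25, 20, 20, 22, 22, 22, 22, 15, 16, 25, 21, 7, 36, 22, 23, 23, 24, 24, 23, 29, 36, 37]
  V [228, 224, 193, 192, 189, 187, 190, 190, 161, 113, 104, 197, 197, 197, 199, 226, 230, 196, 123, 71, 169, 193, 197, 197, 192, 194, 177, 139, 165, 166]
```

```bash
cat > ring.py <<'E'
from h import *
C=cal('wrist'); s=r.get_state()
def tool(p,e): T=np.eye(4); T[:3,:3]=R.from_euler('xyz',e,degrees=True).as_matrix(); T[:3,3]=p; return T
X=C[2]@tool(s['tcp_pos'],s['eef_rot'])   # tool -> camera
def CC(p,e): return (C[0],C[1],X@np.linalg.inv(tool(p,e)))
def look(name,c):
    g=cv2.cvtColor(cv2.imread(f'pics/{name}.png'),cv2.COLOR_BGR2GRAY).astype(np.float32)
    # bolt centre: dark blob near projection
    p=proj('wrist',[.5732,.0286,.032],c)[0]; yy,xx=np.mgrid[:480,:640]; m=((g<105)&(np.hypot(xx-p[0],yy-p[1])<26)).astype(np.uint8)
    n,l,st_,ct=cv2.connectedComponentsWithStats(m); k=1+st_[1:,4].argmax(); b=plane('wrist',[ct[k]],.032,c)[0,:2]; print(name,'bolt',b.round(4),st_[k])
    A=np.arange(0,360,5); M=[]
    for rr in(7.5,8.5,9.5,10.3):
        P=np.c_[b[0]+rr/1000*np.cos(np.radians(A)),b[1]+rr/1000*np.sin(np.radians(A)),np.full(72,.024)]
        q=proj('wrist',P,c).astype(np.float32); M.append(cv2.remap(g,q[None,:,0],q[None,:,1],1).ravel())
    for a,row in zip(A,np.array(M).T.astype(int).tolist()): print(a,row,end='; ')
    print()
if __name__=="__main__":
    look('nut2',CC([.5124,.0478,.108],[179.9761,.0086,-19.9238]))
    look('n6',CC([.5162,-.0374,.0145],[179.9828,-.0188,49.6527]))
    look('n7',CC(s['tcp_pos'],s['eef_rot']))
E
python3 ring.py
```

```text
nut2 bolt [0.5728 0.0283] [306 131  18  19 264]
0 [213, 191, 181, 192]; 5 [221, 212, 200, 197]; 10 [223, 209, 202, 195]; 15 [224, 206, 202, 194]; 20 [222, 204, 202, 194]; 25 [220, 205, 201, 194]; 30 [224, 208, 205, 196]; 35 [224, 214, 209, 199]; 40 [218, 221, 217, 210]; 45 [218, 229, 228, 223]; 50 [218, 228, 228, 227]; 55 [221, 226, 226, 221]; 60 [224, 225, 223, 212]; 65 [222, 221, 215, 203]; 70 [219, 212, 206, 198]; 75 [214, 204, 202, 198]; 80 [215, 204, 201, 196]; 85 [220, 209, 201, 194]; 90 [222, 214, 203, 198]; 95 [220, 215, 207, 201]; 100 [215, 216, 217, 209]; 105 [211, 215, 226, 224]; 110 [202, 210, 221, 226]; 115 [200, 208, 219, 213]; 120 [204, 207, 209, 203]; 125 [207, 207, 202, 201]; 130 [203, 208, 202, 197]; 135 [199, 202, 201, 191]; 140 [196, 200, 200, 193]; 145 [197, 201, 201, 195]; 150 [201, 203, 203, 198]; 155 [211, 214, 212, 202]; 160 [221, 225, 223, 211]; 165 [225, 228, 227, 217]; 170 [222, 223, 224, 223]; 175 [226, 224, 216, 213]; 180 [227, 224, 206, 201]; 185 [225, 218, 204, 197]; 190 [220, 211, 202, 191]; 195 [217, 206, 202, 191]; 200 [211, 202, 201, 192]; 205 [207
[... 3889 characters left out ...]
 225 [140, 175, 195, 203]; 230 [137, 140, 166, 197]; 235 [139, 138, 139, 151]; 240 [137, 138, 138, 138]; 245 [138, 139, 138, 138]; 250 [139, 138, 138, 136]; 255 [138, 138, 138, 135]; 260 [139, 139, 138, 137]; 265 [139, 138, 138, 136]; 270 [138, 138, 138, 137]; 275 [138, 139, 139, 138]; 280 [138, 140, 139, 140]; 285 [140, 138, 139, 139]; 290 [139, 139, 139, 139]; 295 [138, 138, 140, 139]; 300 [141, 139, 140, 153]; 305 [139, 141, 163, 189]; 310 [139, 157, 191, 196]; 315 [146, 188, 197, 195]; 320 [183, 196, 196, 195]; 325 [213, 201, 197, 196]; 330 [218, 212, 197, 197]; 335 [223, 227, 203, 196]; 340 [226, 207, 191, 196]; 345 [209, 121, 106, 157]; 350 [177, 96, 92, 125]; 355 [190, 105, 102, 152];
```

```bash
python3 -c "
from h import *
for n in('n5','n6','n7'):
    g=cv2.cvtColor(cv2.imread(f'pics/{n}.png'),cv2.COLOR_BGR2GRAY)
    for v in(45,100,112): print(n,v,'L',g[v,270:296:2].tolist(),'R',g[v,340:404:2].tolist())
"
```

```text
n5 45 L [209, 209, 203, 186, 163, 141, 119, 134, 218, 231, 232, 233, 232] R [168, 168, 168, 167, 167, 167, 153, 134, 174, 197, 207, 211, 214, 214, 215, 211, 211, 209, 207, 207, 207, 205, 203, 205, 191, 167, 146, 163, 226, 230, 230, 230]
n5 100 L [204, 202, 200, 193, 173, 151, 131, 114, 129, 168, 170, 171, 172] R [231, 231, 229, 228, 229, 228, 205, 161, 187, 201, 206, 209, 209, 209, 210, 206, 204, 205, 204, 204, 204, 202, 201, 196, 170, 148, 134, 161, 168, 165, 162, 157]
n5 112 L [201, 200, 198, 192, 173, 157, 135, 115, 121, 163, 170, 168, 172] R [230, 230, 231, 231, 231, 228, 197, 162, 189, 202, 203, 206, 208, 206, 205, 204, 201, 201, 201, 202, 204, 201, 201, 190, 165, 142, 118, 105, 102, 104, 105, 108]
n6 45 L [209, 207, 203, 186, 163, 140, 119, 135, 216, 230, 232, 233, 233] R [232, 231, 231, 231, 231, 230, 215, 162, 177, 197, 207, 210, 215, 213, 213, 211, 210, 207, 206, 205, 202, 205, 204, 203, 193, 167, 144, 162, 224, 230, 231, 231]
n6 100 L [203, 201, 199, 192, 174, 154, 134, 115, 157, 216, 223, 220, 219] R [147, 146, 147, 149, 154, 113, 96, 141, 185, 202, 205, 207, 208, 209, 207
[... 325 characters left out ...]
 L [192, 188, 179, 162, 141, 120, 112, 125, 151, 153, 149, 150, 150] R [221, 221, 214, 197, 178, 164, 151, 162, 183, 193, 195, 197, 198, 199, 197, 195, 192, 189, 190, 188, 189, 185, 186, 184, 168, 145, 126, 141, 160, 156, 154, 156]
n7 100 L [187, 184, 184, 172, 155, 133, 120, 109, 86, 113, 181, 193, 217] R [196, 195, 194, 184, 134, 82, 86, 102, 157, 193, 197, 194, 195, 195, 194, 192, 192, 189, 192, 192, 192, 191, 189, 178, 153, 132, 132, 157, 157, 156, 157, 160]
n7 112 L [186, 185, 183, 173, 158, 140, 122, 113, 127, 148, 129, 93, 98] R [65, 72, 107, 169, 195, 204, 161, 173, 190, 193, 195, 192, 195, 192, 193, 191, 188, 189, 191, 191, 191, 193, 191, 178, 151, 130, 137, 156, 159, 158, 157, 157]
```

>>> {"name": "carry_out", "arguments": {
  "deltas": [
    [0.1, [0.1, -3.5, 0], [0, 0, 0.04]],
    [0.1, [0.3, -6.9, 0], [0, 0, 0.08]],
    [0.1, [0.3, -6.9, 0], [0, 0, 0.08]]
  ]
}}

```text
time_s: 19.8
tcp_pos: [0.4964, 0.0689, 0.0145]
eef_rot: [-180.0, -0.0, -28.2]
contact_force: [0.0, 1.7, -5.1]
gripper_width: 0.021
gripper_force: 50.0
```

```bash
cat > r2.py <<'E'
from ring import *
import sys
def polar(name,c):
    g=cv2.cvtColor(cv2.imread(f'pics/{name}.png'),cv2.COLOR_BGR2GRAY).astype(np.float32)
    p=proj('wrist',[.5732,.0286,.032],c)[0]; yy,xx=np.mgrid[:480,:640]; m=((g<105)&(np.hypot(xx-p[0],yy-p[1])<26)).astype(np.uint8)
    n,l,s_,ct=cv2.connectedComponentsWithStats(m); k=1+s_[1:,4].argmax(); b=plane('wrist',[ct[k]],.032,c)[0,:2]
    A=np.arange(0,360,1.)
    M=[]
    for rr in np.arange(7.5,10.6,.5):
        q=proj('wrist',np.c_[b[0]+rr/1000*np.cos(np.radians(A)),b[1]+rr/1000*np.sin(np.radians(A)),np.full(360,.024)],c).astype(np.float32); M.append(cv2.remap(g,q[None,:,0],q[None,:,1],1).ravel())
    return np.array(M)
if __name__=="__main__":
    s=st(); shot('wrist','n8')
    P6=polar('n6',CC([.5162,-.0374,.0145],[179.9828,-.0188,49.6527])); P7=polar('n7',CC([.4931,.0624,.0144],[179.9963,-.0014,-23.4832])); P8=polar('n8',CC(s['tcp_pos'],s['eef_rot']))
    for nm,a,b in(('7-6',P6,P7),('8-7',P7,P8)):
        sc=[np.abs(np.roll(b,k,1)/b.mean()-a/a.mean()).mean() for k in range(-20,21)]; print(nm,np.argmin(sc)-20,np.round(sc,3)[::2])
    for nm,M in(('6',P6),('7',P7),('8',P8)):
        d=M[2:4].mean(0); k=np.arange(330,370)%360; w=np.clip(190-d[k],0,None); print(nm,'dot',(np.arange(330,370)*w).sum()/w.sum()); 
E
python3 r2.py
```

```text
{'time_s': 19.8, 'joints': [30.4122, 18.6118, -35.664, 0.0044, -35.686, 31.3566], 'tcp_pos': [0.4964, 0.0689, 0.0145], 'eef_rot': [-179.9688, -0.022, -28.2276], 'contact_force': [0.0075, 1.6932, -5.0808], 'gripper_width': 0.021, 'gripper_force': 50.002}
7-6 1 [0.116 0.111 0.105 0.099 0.091 0.083 0.073 0.063 0.052 0.042 0.035 0.037
 0.047 0.057 0.068 0.078 0.087 0.095 0.102 0.107 0.112]
8-7 0 [0.123 0.119 0.114 0.108 0.1   0.091 0.081 0.07  0.058 0.046 0.038 0.041
 0.051 0.061 0.072 0.082 0.092 0.1   0.108 0.114 0.12 ]
6 dot 351.1577109252261
7 dot 350.85683939812816
8 dot 349.8739922481538
```

```bash
python3 -c "
from h import *
C=cal('wrist'); d=np.load('pics/n8.npy'); s=r.get_state(); print(s['moment'],s['joint_torque'])
vv,uu=np.mgrid[0:290,200:440]; P=pts('wrist',np.c_[uu.ravel(),vv.ravel()],d,C); yaw=np.radians(s['eef_rot'][2]); x=np.array([np.cos(yaw),np.sin(yaw)]); y=np.array([x[1],-x[0]])
q=(P[:,:2]-s['tcp_pos'][:2])*1000; a=q@x;b=q@y; c=(np.array([.5728,.0284])-s['tcp_pos'][:2])*1000; print('nut centre a,b',c@x,c@y)
H=np.full((36,24),np.nan)
for i in range(36):
    row=[]
    for j in range(24):
        k=(abs(a-(50+2*i+1))<1)&(abs(b-(-36+3*j+1.5))<1.5); row.append(str(int(round(np.median(P[k,2])*1000)) if k.sum() else '.').rjust(3))
    print(50+2*i,''.join(row))
"
```

```text
[ 0.45294157 -0.45067719  0.07651568] [ -0.36246601 -46.34110093  18.47024202   4.52444583  -0.54567732
  -0.3929311 ]
nut centre a,b 86.52692041260411 -0.5430212807989818
50   8  9 16 24 24 24 24 24 24 24 24 26 26 26 27 27 27 24 24 24  8  8  8  9
52   8  8 23 24 24 24 24 24 24 24 24 23 24 24 24 24 24 21 24 24  9  8  8  9
54   8  8 23 24 24 24 24 24 24 24 24 20 20 20 20 20 21 18 24 24  8  8  8  8
56   8  8 23 24 24 24 24 24 24 24 24 24 24 24 24 24 24 24 24 24  8  8  8  8
58   8  8 24 24 24 24 24 24 24 24 24 24 24 24 24 24 24 24 24 24  8  9  8  8
60   8  8 24 24 24 24 24 24 24 24 24 24 24 24 24 24 24 24 24 24  8  9  8  8
62   8  9 23 24 24 24 24 24 24 24 24 24 24 24 24 24 24 24 24 24  8  8  9  8
64   8  8 24 24 24 24 24 24 24 24 24 24 24 24 24 24 24 24 24 23  8  8  8  9
66   8  8 23 24 24 24 24 24 24 24 24 24 24 24 24 24 24 24 24 23 20  9  8  8
68   8  9 23 23 24 23 24 23 23 23 23 23 23 24 23 24 24 24 24 22 21  8  8  8
70   9  8 23 24 24 24 24 22  8  9  8  8  8  8  9  9  9 21 21 21 21  8  8  8
72   8  8 22 24 24 24 24 22  8  8  9  9  9  9  8  9 14 22 22 22 21  8  8  8
74   8  8 23 24 
[... 1118 characters left out ...]
8  9  8
104   8  8  9 20 21 20  9  8  9  8  9  8  8  8  8  9  9 21 21 21 21  8  9  8
106   9  8  8  8  8  8  8  8  8  8  8  9  9  9  8  9  9  8  8  9  9  8  8  9
108   9  9  8  8  8  8  8  8  8  8  8  8  9  8  8  8  8  8  9  8  8  8  8  8
110   8  8  8  9  8  9  8  8  9  9  9  8  8  8  8  8  8  8  8  9  8  8  9  8
112   8  8  8  9  8  8  9  8  9  9  8  8  8  8  8  9  9  9  8  9  9  9  8  8
114   8  8  9  8  8  8  8  8  8  8  8  8  8  9  8  9  8  9  8  8  8  8  8  8
116   8  8  9  9  8  8  8  8  8  8  8  8  8  8  8  8  8  8  8  8  8  9  8  9
118   8  8  8  8  7  8  7  7  .  7  .  7  8  .  8  7  .  7  8  7  8  7  8  8
120   .  .  .  .  .  .  .  .  .  .  .  .  .  .  .  .  .  .  .  .  .  .  .  .
```

```bash
cat > hexa.py <<'E'
from ring import *
def hexang(name,c,ctr=None):
    d=np.load(f'pics/{name}.npy'); p=proj('wrist',[.5732,.0286,.024],c)[0].astype(int)
    v0=max(0,p[1]-60); vv,uu=np.mgrid[v0:p[1]+60,p[0]-60:p[0]+60]; P=pts('wrist',np.c_[uu.ravel(),vv.ravel()],d,c)
    b=P[(abs(P[:,2]-.032)<.002)&(np.hypot(P[:,0]-.573,P[:,1]-.0286)<.012)][:,:2].mean(0)
    g=plane('wrist',np.c_[uu.ravel(),vv.ravel()],.024,c)[:,:2]-b; rr=np.hypot(*g.T)*1000; th=np.degrees(np.arctan2(g[:,1],g[:,0]))
    top=(P[:,2]>.0185)&(P[:,2]<.04)
    out=[]
    for a in range(-180,180,5):
        k=(np.abs((th-a+180)%360-180)<2.5)
        low=rr[k&(~top)&(rr>6)]; out.append(low.min() if len(low) else 99)
    A=np.arange(-180,180,5); out=np.array(out); ok=out<14
    print(name,'bolt',b.round(4),[(int(a),round(float(o),1)) for a,o in zip(A,out)])
    best=min(range(0,60),key=lambda f:np.abs(np.minimum(out[ok],13)-11/np.cos(np.radians((A[ok]-f-30+30)%60-30))).mean()); print('corner dir mod 60',best)
s=r.get_state()
hexang('nut2',CC([.5124,.0478,.108],[179.9761,.0086,-19.9238]))
hexang('n6',CC([.5162,-.0374,.0145],[179.9828,-.0188,49.6527]))
hexang('n7',CC([.4931,.0624,.0144],[179.9963,-.0014,-23.4832]))
hexang('n8',CC(s['tcp_pos'],s['eef_rot']))
E
python3 hexa.py
```

```text
nut2 bolt [0.5729 0.0284] [(-180, 11.8), (-175, 12.0), (-170, 11.8), (-165, 11.4), (-160, 11.4), (-155, 11.3), (-150, 11.8), (-145, 11.9), (-140, 12.1), (-135, 12.6), (-130, 12.7), (-125, 12.4), (-120, 12.2), (-115, 11.5), (-110, 11.4), (-105, 11.4), (-100, 11.6), (-95, 11.2), (-90, 11.4), (-85, 11.7), (-80, 12.2), (-75, 12.3), (-70, 12.9), (-65, 12.4), (-60, 12.0), (-55, 11.8), (-50, 11.5), (-45, 11.1), (-40, 11.4), (-35, 11.3), (-30, 11.4), (-25, 11.4), (-20, 11.3), (-15, 11.9), (-10, 12.1), (-5, 11.7), (0, 11.9), (5, 11.8), (10, 11.3), (15, 11.2), (20, 11.1), (25, 11.1), (30, 11.5), (35, 11.6), (40, 11.8), (45, 12.3), (50, 7.0), (55, 12.1), (60, 10.8), (65, 11.8), (70, 11.2), (75, 11.3), (80, 11.4), (85, 11.6), (90, 11.2), (95, 11.6), (100, 11.9), (105, 12.2), (110, 12.9), (115, 12.4), (120, 12.1), (125, 11.8), (130, 11.5), (135, 9.6), (140, 11.5), (145, 11.4), (150, 11.7), (155, 11.6), (160, 12.1), (165, 9.8), (170, 13.0), (175, 12.5)]
corner dir mod 60 50
n6 bolt [0.5718 0.0289] [(-180, 11.8), (-175, 11.5), (-170, 11.4), (-165, 11.2), (-160, 11.3), (-155, 11.3), (-150, 11.5), (-
[... 2091 characters left out ...]
4), (-90, 11.5), (-85, 11.7), (-80, 11.9), (-75, 8.0), (-70, 12.7), (-65, 12.1), (-60, 11.6), (-55, 11.4), (-50, 11.1), (-45, 11.1), (-40, 11.0), (-35, 11.1), (-30, 11.4), (-25, 11.4), (-20, 11.8), (-15, 12.3), (-10, 12.7), (-5, 12.2), (0, 11.7), (5, 11.5), (10, 11.4), (15, 11.4), (20, 11.2), (25, 11.3), (30, 11.5), (35, 11.6), (40, 11.8), (45, 12.3), (50, 99.0), (55, 21.0), (60, 11.9), (65, 11.5), (70, 11.3), (75, 11.1), (80, 11.2), (85, 11.3), (90, 11.4), (95, 7.6), (100, 11.7), (105, 12.3), (110, 12.8), (115, 12.2), (120, 11.9), (125, 11.6), (130, 7.4), (135, 11.3), (140, 11.2), (145, 11.3), (150, 11.3), (155, 11.6), (160, 12.1), (165, 12.2), (170, 12.5), (175, 12.1)]
corner dir mod 60 50
```

```bash
python3 -c "
from h import *
C=cal('wrist'); d=np.load('pics/n8.npy'); s=r.get_state()
vv,uu=np.mgrid[0:290,200:440]; P=pts('wrist',np.c_[uu.ravel(),vv.ravel()],d,C); yaw=np.radians(s['eef_rot'][2]); x=np.array([np.cos(yaw),np.sin(yaw)]); y=np.array([x[1],-x[0]])
q=(P[:,:2]-s['tcp_pos'][:2])*1000; a=q@x;b=q@y
for a0 in(99,79,86,92):
  for lo,hi in((-16,-9),(8,15)):
    k=(abs(a-a0)<1.2)&(b>lo)&(b<hi); o=np.argsort(b[k]); print(a0,[(round(float(bb),1),int(round(z*1000))) for bb,z in zip(b[k][o],P[k][o,2])][::2])
"
```

```text
99 [(-16.0, 22), (-15.9, 24), (-15.8, 24), (-15.7, 25), (-15.6, 23), (-15.5, 24), (-15.5, 24), (-15.4, 25), (-15.2, 24), (-15.1, 24), (-15.1, 24), (-14.9, 23), (-14.9, 23), (-14.9, 23), (-14.8, 24), (-14.6, 22), (-14.6, 23), (-14.5, 24), (-14.5, 24), (-14.3, 22), (-14.2, 23), (-14.2, 23), (-14.0, 22), (-13.9, 23), (-13.9, 23), (-13.8, 23), (-13.5, 23), (-13.5, 23), (-13.5, 23), (-13.3, 8), (-13.3, 9), (-13.2, 22), (-13.2, 23), (-13.2, 23), (-13.1, 24), (-13.0, 21), (-13.0, 7), (-13.0, 21), (-13.0, 8), (-12.9, 8), (-12.9, 13), (-12.9, 9), (-12.9, 23), (-12.7, 20), (-12.7, 21), (-12.6, 21), (-12.6, 17), (-12.6, 8), (-12.6, 8), (-12.5, 8), (-12.2, 7), (-12.2, 9), (-12.1, 9), (-12.1, 9), (-11.8, 8), (-11.8, 8), (-11.8, 9), (-11.5, 8), (-11.4, 8), (-11.4, 9), (-11.1, 7), (-11.1, 8), (-11.0, 9), (-10.8, 7), (-10.7, 8), (-10.6, 9), (-10.3, 8), (-10.3, 8), (-10.2, 10), (-9.9, 8), (-9.9, 9), (-9.9, 9), (-9.6, 7), (-9.6, 8), (-9.5, 9), (-9.2, 7), (-9.2, 8), (-9.1, 9)]
99 [(8.1, 10), (8.2, 9), (8.2, 9), (8.6, 9), (8.6, 9), (8.6, 8), (8.9, 9), (9.0, 8), (9.0, 8), (9.3, 9), (9.3, 9), (9.4, 8), (9
[... 5160 characters left out ...]
 25), (8.8, 24), (8.8, 24), (9.0, 26), (9.1, 25), (9.1, 25), (9.2, 24), (9.3, 26), (9.5, 24), (11.2, 10), (11.3, 9), (11.3, 9), (11.6, 11), (11.6, 10), (11.7, 9), (11.7, 9), (11.7, 17), (11.8, 17), (11.8, 22), (11.8, 22), (11.8, 21), (11.9, 20), (12.0, 10), (12.0, 10), (12.0, 9), (12.1, 22), (12.1, 21), (12.1, 21), (12.2, 21), (12.4, 23), (12.4, 22), (12.4, 22), (12.5, 21), (12.6, 24), (12.7, 23), (12.7, 23), (13.0, 23), (13.0, 23), (13.0, 23), (13.1, 22), (13.3, 24), (13.4, 23), (13.4, 23), (13.5, 25), (13.7, 24), (13.7, 23), (13.7, 23), (13.9, 24), (14.0, 24), (14.1, 23), (14.1, 23), (14.3, 24), (14.4, 23), (14.4, 23), (14.6, 25), (14.7, 24), (14.7, 23), (14.7, 23), (14.9, 25), (15.0, 24)]
```

>>> {"name": "carry_out", "arguments": {
  "deltas": [
    [0.1, [0.5, 9.2, 0], [0, 0, -0.107]],
    [0.1, [2, 18.2, 0], [0, 0, -0.213]],
    [0.1, [4.1, 26.3, 0], [0, 0, -0.31]],
    [0.1, [4.1, 26.3, 0], [0, 0, -0.31]]
  ]
}}

```text
time_s: 20.25
tcp_pos: [0.4862, 0.0427, 0.0143]
eef_rot: [180.0, 0.1, -10.4]
contact_force: [-1.3, 1.0, -5.6]
gripper_width: 0.021
gripper_force: 50.0
```

>>> {"name": "carry_out", "arguments": {
  "deltas": [
    [0.1, [-15, 0, 0], [0, 0, 0]],
    [0.1, [-30, 0, 0], [0, 0, 0]],
    [0.1, [-45, 0, 0], [0, 0, 0]],
    [0.1, [-45, 0, -20], [0, 0, 0]],
    [0.1, [-45, 0, -55], [0, 0, 0]],
    [0.1, [-45, 0, -55], [0, 0, 0]]
  ]
}}

```text
time_s: 20.85
tcp_pos: [0.4455, 0.0534, 0.0731]
eef_rot: [-179.8, -0.3, -10.6]
contact_force: [1.8, 0.2, -4.5]
gripper_width: 0.021
gripper_force: 50.0
```

```bash
python3 -c "
from h import *
st();go([.5860,-.2225,.060],11.8)"
```

```text
{'time_s': 20.85, 'joints': [32.1993, 8.6315, -39.0157, 0.0882, -41.9551, 47.1273], 'tcp_pos': [0.4455, 0.0534, 0.0731], 'eef_rot': [-179.773, -0.3318, -10.6087], 'contact_force': [1.7983, 0.245, -4.4991], 'gripper_width': 0.021, 'gripper_force': 49.9777}
delta [188.8, 245.4, 13.3] [-0.003, -0.006, -0.391] j6~ 123.0
```

>>> {"name": "carry_out", "arguments": {
  "deltas": [
    [0.1, [189, 245, 0], [0, 0, -0.391]],
    [0.1, [189, 245, 0], [0, 0, -0.391]],
    [0.1, [189, 245, 0], [0, 0, -0.391]],
    [0.1, [189, 245, 0], [0, 0, -0.391]],
    [0.1, [189, 245, 0], [0, 0, -0.391]],
    [0.1, [189, 245, 0], [0, 0, -0.391]],
    [0.1, [189, 245, 0], [0, 0, -0.391]],
    [0.1, [189, 245, 30], [0, 0, -0.391]],
    [0.1, [189, 245, 30], [0, 0, -0.391]],
    [0.1, [189, 245, 30], [0, 0, -0.391]]
  ]
}}

```text
time_s: 21.85
tcp_pos: [0.5823, -0.2234, 0.0381]
eef_rot: [-179.9, 0.2, 11.7]
contact_force: [0.9, -0.7, -4.0]
gripper_width: 0.021
gripper_force: 50.0
```

```bash
python3 -c "
from h import *
st();go([.5860,-.2225,.0085],11.8)"
```

```text
{'time_s': 21.85, 'joints': [-3.0854, 25.9197, -18.3744, -0.0044, -45.9102, 104.8346], 'tcp_pos': [0.5823, -0.2234, 0.0381], 'eef_rot': [-179.9446, 0.1967, 11.7462], 'contact_force': [0.9358, -0.7225, -3.9627], 'gripper_width': 0.021, 'gripper_force': 49.978}
delta [4.0, -0.1, 29.6] [-0.001, 0.003, -0.001] j6~ 123.0
```

>>> {"name": "carry_out", "arguments": {
  "deltas": [
    [0.1, [2, 0, 20], [0, 0, 0]],
    [0.1, [3, 0, 27], [0, 0, 0]],
    [0.1, [3, 0, 29.5], [0, 0, 0]],
    [0.1, [3, 0, 29.5], [0, 0, 0]],
    [0.4, [3, 0, 29.5], [0, 0, 0]],
    [0.4, [3, 0, 29.5], [0, 0, 0]],
    [0.4, [3, 0, 29.5], [0, 0, 0]],
    [0.4, [3, 0, -25], [0, 0, 0]],
    [0.4, [3, 0, -25], [0, 0, 0]],
    [0.4, [3, 0, -25], [0, 0, 0]]
  ]
}}

```text
time_s: 22.85
tcp_pos: [0.5884, -0.2231, 0.0672]
eef_rot: [179.9, -0.3, 11.8]
contact_force: [-1.1, -1.2, -0.2]
gripper_width: 0.0355
gripper_force: 0.0
```

```bash
cat > dgap.py <<'E'
import sys
from h import *
s=st(); im,d,C=shot('wrist',sys.argv[1]); ztop=.018
yaw=np.radians(11.8); x=np.array([np.cos(yaw),np.sin(yaw)]); n=np.array([-x[1],x[0]])
vv,uu=np.mgrid[0:275,0:640]; px=np.c_[uu.ravel(),vv.ravel()]; P=pts('wrist',px,d,C); t=P[:,:2]@x*1000; y=P[:,:2]@n*1000; z=P[:,2]*1000
reg=(abs(P[:,0]-.66)<.06)&(abs(P[:,1]+.2)<.06)&(z>12)&(z<26)
tip=np.percentile(t[reg],99.5); o=tip-119.5; print('tip t',tip)
res=[]
for x0 in range(92,116,2):
    k=(abs(t-o-x0)<1.)&(abs(y+338)<45); hi=y[k&(z>9)&(z<26)]; hi=np.sort(hi); 
    if len(hi)<10: continue
    g=np.diff(hi); i=g.argmax(); res.append((hi[i],hi[i+1],g[i],hi[0],hi[-1]))
res=np.array(res); print('faces',np.median(res,0).round(2),res[:,2].round(1)); f=np.median(res,0)[1]
print('origin',(x*o+n*(f-11)).round(1),'grip',(x*(o+15)+n*(f-11)).round(1),'worm',(x*(o+62)+n*(f-19.5)).round(1))
E
python3 dgap.py g1
```

```text
{'time_s': 22.85, 'joints': [-3.0058, 24.1398, -16.6072, 0.029, -48.9497, 104.8165], 'tcp_pos': [0.5884, -0.2231, 0.0672], 'eef_rot': [179.9012, -0.2876, 11.83], 'contact_force': [-1.0829, -1.2101, -0.2351], 'gripper_width': 0.0355, 'gripper_force': 0.0}
tip t 632.9803357538677
faces [-350.68 -325.84   24.83 -364.19 -310.13] [24.8 24.8 24.7 24.8 24.8 24.8 24.8 24.9 24.8 24.8 24.9 24.9]
origin [ 571.5 -224.7] grip [ 586.2 -221.7] worm [ 633.9 -220.4]
```

```bash
python3 -c "
from h import *
go([.6417,-.2190,.030],-78.2)"
```

```text
delta [54.0, 7.3, 35.8] [-0.001, -0.002, 1.571] j6~ 31.0
```

>>> {"name": "carry_out", "arguments": {
  "deltas": [
    [0, [54, 7, -15], [0, 0, 1.571]],
    [0, [54, 7, -15], [0, 0, 1.571]],
    [0, [54, 7, -15], [0, 0, 1.571]],
    [0, [54, 7, -15], [0, 0, 1.571]],
    [0, [54, 7, -15], [0, 0, 1.571]],
    [0, [54, 7, -15], [0, 0, 1.571]],
    [0, [54, 7, -15], [0, 0, 1.571]],
    [0, [54, 7, -15], [0, 0, 1.571]],
    [0, [54, 7, -15], [0, 0, 1.571]],
    [0, [54, 7, -15], [0, 0, 1.571]],
    [0, [54, 7, 34], [0, 0, 1.571]],
    [0, [54, 7, 34], [0, 0, 1.571]]
  ]
}}

```text
time_s: 24.1
tcp_pos: [0.6359, -0.2178, 0.0238]
eef_rot: [179.4, 0.2, -78.4]
contact_force: [-2.0, -0.0, -0.8]
gripper_width: 0.0001
gripper_force: 0.0
```

```bash
python3 -c "
from h import *
st();go([.6417,-.2190,.0205],-78.2)"
```

```text
{'time_s': 24.1, 'joints': [-2.3869, 30.7359, -11.8472, -0.1379, -48.0312, 14.1177], 'tcp_pos': [0.6359, -0.2178, 0.0238], 'eef_rot': [179.4289, 0.2483, -78.3632], 'contact_force': [-2.0308, -0.0496, -0.8401], 'gripper_width': 0.0001, 'gripper_force': 0.0}
delta [2.4, -5.4, 3.3] [0.01, 0.004, -0.003] j6~ 31.0
```

>>> {"name": "carry_out", "arguments": {
  "deltas": [
    [0, [0, 0, -1], [0, 0, 0]],
    [0, [0, 0, -1], [0, 0, 0]]
  ]
}}

```text
time_s: 24.3
tcp_pos: [0.6418, -0.2189, 0.0329]
eef_rot: [-179.9, -0.1, -78.1]
contact_force: [0.7, 0.5, 0.4]
gripper_width: 0.0001
gripper_force: 0.0
```

```bash
python3 -c "
from h import *
st();go([.6417,-.2190,.0205],-78.2)"
```

```text
{'time_s': 24.3, 'joints': [-2.3837, 30.2438, -11.3439, 0.0481, -48.3343, 14.2793], 'tcp_pos': [0.6418, -0.2189, 0.0329], 'eef_rot': [-179.9333, -0.0541, -78.0725], 'contact_force': [0.6874, 0.5245, 0.3553], 'gripper_width': 0.0001, 'gripper_force': 0.0}
delta [0.0, 0.2, 12.4] [-0.001, -0.001, 0.002] j6~ 31.0
```

>>> {"name": "carry_out", "arguments": {
  "deltas": [
    [0, [0, 0, 9], [0, 0, 0]],
    [0, [0, 0, 12], [0, 0, 0]],
    [0, [0, 0, 12.2], [0, 0, 0]],
    [0, [0, 3, 12.2], [0, 0, 0]],
    [0, [0, 6, 12.2], [0, 0, 0]],
    [0, [0, 9, 12.2], [0, 0, 0]],
    [0, [0, 12, 12.2], [0, 0, 0]],
    [0, [0, 15, 12.2], [0, 0, 0]],
    [0, [0, 16.5, 12.2], [0, 0, 0]],
    [0, [0, 16.5, 12.2], [0, 0, 0]]
  ]
}}

```text
time_s: 25.3
tcp_pos: [0.6272, -0.2223, 0.0216]
eef_rot: [-179.7, -0.1, -78.1]
contact_force: [1.4, 0.3, 7.0]
gripper_width: 0.0004
gripper_force: 3.4
```

```bash
python3 -c "
from h import *
go([.5864,-.2222,.067],11.8)"
```

```text
delta [-8.4, 39.7, -45.6] [-0.003, -0.006, -1.569] j6~ 123.0
```

>>> {"name": "carry_out", "arguments": {
  "deltas": [
    [0, [0, 0, -46], [0, 0, 0]],
    [0.4, [-8, 40, -46], [0, 0, -1.569]],
    [0.4, [-8, 40, -46], [0, 0, -1.569]],
    [0.4, [-8, 40, -46], [0, 0, -1.569]],
    [0.4, [-8, 40, -46], [0, 0, -1.569]],
    [0.4, [-8, 40, -46], [0, 0, -1.569]],
    [0.4, [-8, 40, -46], [0, 0, -1.569]],
    [0.4, [-8, 40, -46], [0, 0, -1.569]],
    [0.4, [-8, 40, -46], [0, 0, -1.569]],
    [0.4, [-8, 40, -46], [0, 0, -1.569]],
    [0.4, [-8, 40, -46], [0, 0, -1.569]],
    [0.4, [-8, 40, -46], [0, 0, -1.569]]
  ]
}}

```text
time_s: 26.5
tcp_pos: [0.5841, -0.2223, 0.0656]
eef_rot: [180.0, -0.0, 12.1]
contact_force: [0.1, -0.4, 0.6]
gripper_width: 0.0346
gripper_force: 0.0
```

>>> {"name": "carry_out", "arguments": {
  "deltas": [
    [0.4, [0, 0, 0], [0, 0, 0]],
    [0.4, [0, 0, 0], [0, 0, 0]]
  ]
}}

```text
time_s: 26.7
tcp_pos: [0.584, -0.2224, 0.0655]
eef_rot: [180.0, -0.0, 11.6]
contact_force: [-0.5, 0.2, 0.0]
gripper_width: 0.035
gripper_force: 0.0
```

```bash
python3 dgap.py g2; python3 -c "
from h import *
go([.5864,-.2222,.0075],11.8)"
```

```text
{'time_s': 26.7, 'joints': [-2.9717, 24.0453, -17.0359, -0.0017, -48.8914, 104.5528], 'tcp_pos': [0.584, -0.2224, 0.0655], 'eef_rot': [179.9943, -0.0269, 11.58], 'contact_force': [-0.5205, 0.1666, 0.0258], 'gripper_width': 0.035, 'gripper_force': 0.0}
tip t 632.8791956582868
faces [-349.37 -325.82   23.56 -362.94 -310.06] [23.5 23.5 23.7 23.5 23.5 23.6 23.5 23.6 23.6 23.6 23.6 23.6]
origin [ 571.4 -224.7] grip [ 586.1 -221.7] worm [ 633.8 -220.4]
delta [2.3, 0.3, 58.0] [0.0, -0.0, -0.004] j6~ 123.0
```

>>> {"name": "carry_out", "arguments": {
  "deltas": [
    [0.5, [2.5, 0, 30], [0, 0, -0.004]],
    [0.5, [2.5, 0, 58], [0, 0, -0.004]],
    [0.5, [2.5, 0, 58], [0, 0, -0.004]],
    [0.1, [2.5, 0, 58], [0, 0, -0.004]],
    [0.1, [2.5, 0, 58], [0, 0, -0.004]],
    [0.1, [2.5, 0, 58], [0, 0, -0.004]],
    [0.1, [2.5, 0, 58], [0, 0, -0.004]],
    [0.1, [2.5, 0, 50], [0, 0, -0.004]],
    [0.1, [2.5, 0, 30], [0, 0, -0.004]],
    [0.1, [2.5, 0, 0], [0, 0, -0.004]],
    [0.1, [2.5, 0, 0], [0, 0, -0.004]]
  ],
  "squeeze": 50
}}

```text
time_s: 27.85
tcp_pos: [0.5888, -0.2223, 0.0695]
eef_rot: [179.9, -0.3, 12.0]
contact_force: [1.5, 0.4, -3.7]
gripper_width: 0.0208
gripper_force: 50.0
```

```bash
cat > jd.py <<'E'
import sys
from h import *
# jaw faces by depth, in tool axes; nut by bolt depth when visible
s=st(); im,d,C=shot('wrist',sys.argv[1]); yaw=np.radians(s['eef_rot'][2]); x=np.array([np.cos(yaw),np.sin(yaw)]); y=np.array([x[1],-x[0]])
vv,uu=np.mgrid[0:275,150:490]; P=pts('wrist',np.c_[uu.ravel(),vv.ravel()],d,C); q=(P[:,:2]-s['tcp_pos'][:2])*1000; a=q@x;b=q@y;z=P[:,2]*1000; zt=s['tcp_pos'][2]*1000+9.7
print('head top',np.median(z[(abs(a-60)<4)&(b>-20)&(b<-5)]))
hi=(z>zt-9)&(z<zt+5); res=[]
for a0 in range(76,102,3):
    h=np.sort(b[(abs(a-a0)<1)&hi&(abs(b)<30)]); 
    if len(h)<5: continue
    g=np.diff(h); i=g.argmax(); res.append((h[i],h[i+1],g[i],h[0],h[-1]))
print('faces b',np.array(res).round(1).tolist(),'tip a',[np.percentile(a[hi&(abs(b-c)<4)&(a<112)],99.5).round(1) for c in(-19,19)])
bolt=(abs(z-32)<1.8)&(np.hypot(P[:,0]-.573,P[:,1]-.0286)<.012)
if bolt.sum()>30: print('bolt a,b',a[bolt].mean(),b[bolt].mean(),P[bolt].mean(0).round(4),bolt.sum())
c=(np.array([.5728,.0285])-s['tcp_pos'][:2])*1000; print('nut est a,b',c@x,c@y)
E
python3 jd.py k1; python3 -c "
from h import *
import math
a=math.radians(49.6); go([.5728-.130*math.cos(a),.0285-.130*math.sin(a),.071],49.6)"
```

```text
{'time_s': 27.85, 'joints': [-2.9101, 23.9694, -16.5445, 0.059, -49.1358, 104.8313], 'tcp_pos': [0.5888, -0.2223, 0.0695], 'eef_rot': [179.8669, -0.3271, 11.9601], 'contact_force': [1.5366, 0.3768, -3.6768], 'gripper_width': 0.0208, 'gripper_force': 49.9868}
head top 80.44793414818582
faces b [[-11.7, 11.6, 23.3, -27.7, 25.4], [-11.7, 11.7, 23.4, -27.5, 25.5], [-11.8, 11.6, 23.4, -27.8, 25.7], [-11.8, 11.6, 23.4, -27.6, 25.2], [-11.9, 11.7, 23.5, -27.9, 25.7], [-11.9, 11.4, 23.2, -27.8, 25.6], [-11.9, 11.2, 23.2, -27.9, 25.5], [-11.9, 11.3, 23.2, -28.0, 25.6], [-11.6, 11.3, 22.9, -27.8, 24.9]] tip a [np.float64(104.3), np.float64(104.8)]
nut est a,b 36.34935798496783 -248.63643481142975
delta [-65.6, -168.6, -4.0] [0.002, -0.003, -0.658] j6~ 148.0
```

>>> {"name": "carry_out", "arguments": {
  "deltas": [
    [0.1, [-65.5, -168.5, 0], [0, 0, -0.658]],
    [0.1, [-65.5, -168.5, 0], [0, 0, -0.658]],
    [0.1, [-65.5, -168.5, 0], [0, 0, -0.658]],
    [0.1, [-65.5, -168.5, 0], [0, 0, -0.658]],
    [0.1, [-65.5, -168.5, 0], [0, 0, -0.658]],
    [0.1, [-65.5, -168.5, 0], [0, 0, -0.658]],
    [0.1, [-65.5, -168.5, 20], [0, 0, -0.658]],
    [0.1, [-65.5, -168.5, 40], [0, 0, -0.658]],
    [0.1, [-65.5, -168.5, 50], [0, 0, -0.658]],
    [0.1, [-65.5, -168.5, 50], [0, 0, -0.658]],
    [0.1, [-65.5, -168.5, 50], [0, 0, -0.658]]
  ]
}}

```text
time_s: 29.0
tcp_pos: [0.4877, -0.0709, 0.0152]
eef_rot: [-180.0, 0.0, 49.6]
contact_force: [-0.1, 0.0, -5.2]
gripper_width: 0.0211
gripper_force: 50.0
```

```bash
python3 jd.py k2
```

```text
{'time_s': 29.0, 'joints': [14.6463, 17.9599, -36.6333, 0.0177, -35.4458, 124.9083], 'tcp_pos': [0.4877, -0.0709, 0.0152], 'eef_rot': [-179.9861, 0.0379, 49.569], 'contact_force': [-0.1133, 0.0333, -5.1922], 'gripper_width': 0.0211, 'gripper_force': 49.9867}
head top 25.8798814960058
faces b [[-11.2, 12.2, 23.4, -27.2, 25.9], [-11.2, 12.2, 23.4, -26.9, 25.6], [-11.2, 12.2, 23.4, -27.3, 26.0], [-11.2, 12.2, 23.4, -27.0, 26.1], [-11.3, 12.2, 23.4, -27.4, 26.2], [-11.4, 11.9, 23.2, -27.2, 26.0], [-11.4, 11.8, 23.2, -27.5, 25.9], [-11.4, 11.8, 23.2, -27.2, 26.1], [-11.1, 11.8, 22.9, -27.2, 25.6]] tip a [np.float64(104.4), np.float64(104.8)]
nut est a,b 130.85203353005025 0.36630891768307094
```

>>> {"name": "carry_out", "arguments": {
  "deltas": [
    [0.1, [5, 0, 1.5], [0, 0, 0]],
    [0.1, [10, 0, 1.5], [0, 0, 0]],
    [0.1, [15, 0, 1.5], [0, 0, 0]],
    [0.1, [15, 0, 1.5], [0, 0, 0]]
  ]
}}

```text
time_s: 29.45
tcp_pos: [0.4982, -0.0584, 0.0141]
eef_rot: [180.0, -0.1, 49.7]
contact_force: [-0.1, -0.9, -5.0]
gripper_width: 0.0212
gripper_force: 50.0
```

```bash
python3 jd.py k3
```

```text
{'time_s': 29.45, 'joints': [15.8022, 18.6764, -35.6517, 0.0119, -35.6024, 123.8606], 'tcp_pos': [0.4982, -0.0584, 0.0141], 'eef_rot': [179.9555, -0.0538, 49.6725], 'contact_force': [-0.1051, -0.8728, -4.9842], 'gripper_width': 0.0212, 'gripper_force': 49.9866}
head top 24.84157254384772
faces b [[-11.2, 12.2, 23.4, -27.2, 25.9], [-11.2, 12.2, 23.4, -26.9, 25.6], [-11.2, 12.1, 23.3, -27.2, 26.1], [-11.3, 12.2, 23.4, -27.1, 25.9], [-11.3, 12.2, 23.5, -27.3, 26.3], [-11.3, 11.9, 23.2, -27.1, 26.1], [-11.3, 11.9, 23.2, -27.6, 25.9], [-11.4, 11.8, 23.2, -27.2, 26.3], [-11.1, 11.8, 22.9, -27.5, 26.0]] tip a [np.float64(104.3), np.float64(104.8)]
bolt a,b 110.2842117045242 0.5487213809069739 [0.57   0.0253 0.0321] 334
nut est a,b 114.5068364209684 0.6399513413100237
```

>>> {"name": "carry_out", "arguments": {
  "deltas": [
    [0.1, [5, 0.1, 0], [0, 0, 0]],
    [0.1, [10, 0.1, 0], [0, 0, 0]],
    [0.1, [15, 0.1, 0], [0, 0, 0]],
    [0.1, [20, 0.1, 0], [0, 0, 0]],
    [0.1, [24, 0.1, 0], [0, 0, 0]],
    [0.1, [28, 0.1, 0], [0, 0, 0]],
    [0.1, [28, 0.1, 0], [0, 0, 0]]
  ]
}}

```text
time_s: 30.2
tcp_pos: [0.5159, -0.0374, 0.0137]
eef_rot: [180.0, -0.0, 49.7]
contact_force: [1.1, 0.9, -4.3]
gripper_width: 0.0211
gripper_force: 50.0
```

```bash
python3 jd.py k4
```

```text
{'time_s': 30.2, 'joints': [17.623, 19.8853, -33.6387, 0.0075, -36.46, 122.0285], 'tcp_pos': [0.5159, -0.0374, 0.0137], 'eef_rot': [179.9878, -0.0111, 49.6575], 'contact_force': [1.0814, 0.9004, -4.2835], 'gripper_width': 0.0211, 'gripper_force': 49.9865}
head top 24.488868696354473
faces b [[-11.2, -3.7, 7.5, -27.2, 26.1], [-11.2, -8.9, 2.3, -26.9, 25.6], [-0.2, 1.8, 2.0, -27.1, 26.0], [-4.7, 6.4, 11.1, -27.0, 26.0], [-5.7, 7.0, 12.6, -27.3, 26.1], [-4.3, 5.6, 9.9, -27.0, 26.1], [-11.3, -10.4, 0.9, -27.4, 25.9], [-11.4, -5.3, 6.0, -27.5, 26.3], [-11.1, -0.5, 10.6, -27.3, 26.0]] tip a [np.float64(104.4), np.float64(104.8)]
bolt a,b 86.96538873296535 0.6916016159206833 [0.5727 0.0284 0.0324] 1104
nut est a,b 87.067495286255 0.7175012463026249
```

>>> {"name": "carry_out", "arguments": {
  "deltas": [
    [0.1, [0.5, -9.2, 0], [0, 0, 0.107]],
    [0.1, [2, -18.2, 0], [0, 0, 0.213]],
    [0.1, [4.5, -27.1, 0], [0, 0, 0.32]],
    [0.1, [4.5, -27.1, 0], [0, 0, 0.32]]
  ]
}}

```text
time_s: 30.65
tcp_pos: [0.4972, -0.0166, 0.0138]
eef_rot: [-180.0, 0.0, 31.2]
contact_force: [0.9, -1.6, -4.4]
gripper_width: 0.0211
gripper_force: 50.0
```

```bash
sed -i "/^hexang/d;/^s=r/d" hexa.py; cat > hx.py <<'E'
import sys
from hexa import *
s=st(); shot('wrist',sys.argv[1]); hexang(sys.argv[1],CC(s['tcp_pos'],s['eef_rot']))
from r2 import polar
M=polar(sys.argv[1],CC(s['tcp_pos'],s['eef_rot'])); d=M[2:4].mean(0); sm=np.convolve(np.r_[d,d],np.ones(7)/7,'same')[:360]; print('darkest dirs',np.argsort(sm)[:8],np.sort(sm)[:3])
E
python3 hx.py k5 | grep -v bolt
```

```text
{'time_s': 30.65, 'joints': [20.7695, 18.4292, -36.1267, 0.0001, -35.4522, 100.4476], 'tcp_pos': [0.4972, -0.0166, 0.0138], 'eef_rot': [-179.9986, 0.008, 31.2173], 'contact_force': [0.9462, -1.5508, -4.3819], 'gripper_width': 0.0211, 'gripper_force': 49.9978}
corner dir mod 60 41
darkest dirs [343 344 342 345 341 346 340 347] [104.60477121 104.9109933  105.73842076]
```

>>> {"name": "carry_out", "arguments": {
  "deltas": [
    [0.1, [0.5, -9.2, 0], [0, 0, 0.107]],
    [0.1, [2, -18.2, 0], [0, 0, 0.213]],
    [0.1, [4.5, -27.1, 0], [0, 0, 0.32]],
    [0.1, [7.9, -35.7, 0], [0, 0, 0.427]],
    [0.1, [12.1, -43.8, 0], [0, 0, 0.533]],
    [0.1, [17.3, -51.5, 0], [0, 0, 0.64]],
    [0.1, [23.2, -58.6, 0], [0, 0, 0.747]],
    [0.1, [29.8, -64.9, 0], [0, 0, 0.853]],
    [0.1, [37.1, -70.6, 0], [0, 0, 0.96]],
    [0.1, [37.1, -70.6, 0], [0, 0, 0.96]],
    [0.1, [37.1, -70.6, 0], [0, 0, 0.96]]
  ]
}}

```text
time_s: 31.8
tcp_pos: [0.4925, 0.0626, 0.0135]
eef_rot: [180.0, 0.0, -23.5]
contact_force: [-1.6, 1.7, -4.2]
gripper_width: 0.0216
gripper_force: 50.0
```

```bash
python3 hx.py k6 | grep -v bolt
```

```text
{'time_s': 31.8, 'joints': [29.9628, 18.3976, -36.2322, -0.0235, -35.4092, 36.5358], 'tcp_pos': [0.4925, 0.0626, 0.0135], 'eef_rot': [179.9768, 0.0341, -23.5205], 'contact_force': [-1.5525, 1.6793, -4.1597], 'gripper_width': 0.0216, 'gripper_force': 49.9991}
corner dir mod 60 48
darkest dirs [288 289 287 290 286 291 285 292] [66.87995257 66.91183036 67.1867327 ]
```

>>> {"name": "carry_out", "arguments": {
  "deltas": [
    [0.1, [0.4, 8.2, 0], [0, 0, -0.095]],
    [0.1, [1.6, 16.3, 0], [0, 0, -0.19]],
    [0.1, [1.6, 16.3, 0], [0, 0, -0.19]]
  ]
}}

```text
time_s: 32.15
tcp_pos: [0.4874, 0.0463, 0.0138]
eef_rot: [180.0, 0.0, -12.7]
contact_force: [-0.4, 1.6, -4.4]
gripper_width: 0.0216
gripper_force: 50.0
```

>>> {"name": "carry_out", "arguments": {
  "deltas": [
    [0.1, [-15, 0, 0], [0, 0, 0]],
    [0.1, [-30, 0, 0], [0, 0, 0]],
    [0.1, [-45, 0, 0], [0, 0, 0]],
    [0.1, [-45, 0, -20], [0, 0, 0]],
    [0.1, [-45, 0, -57], [0, 0, 0]],
    [0.1, [-45, 0, -57], [0, 0, 0]],
    [0.1, [-45, 0, -57], [0, 0, 0]]
  ]
}}

```text
time_s: 32.85
tcp_pos: [0.4445, 0.0576, 0.0715]
eef_rot: [-179.9, -0.1, -12.9]
contact_force: [0.1, 0.6, -5.6]
gripper_width: 0.0216
gripper_force: 50.0
```

```bash
python3 hx.py k7 | grep -v bolt; python3 -c "
from h import *
go([.5860,-.2225,.060],11.8)"
```

```text
{'time_s': 32.85, 'joints': [32.717, 8.8772, -38.9674, -0.0084, -41.9851, 44.3806], 'tcp_pos': [0.4445, 0.0576, 0.0715], 'eef_rot': [-179.8744, -0.1151, -12.9087], 'contact_force': [0.0646, 0.5503, -5.5867], 'gripper_width': 0.0216, 'gripper_force': 49.9864}
corner dir mod 60 42
darkest dirs [ 0  1  2 35 36 37 38 39] [0. 0. 0.]
delta [201.3, 240.7, 10.4] [-0.001, -0.0, -0.431] j6~ 123.0
```

Lay the wrench back on the pad.

>>> {"name": "carry_out", "arguments": {
  "deltas": [
    [0.1, [201, 241, 0], [0, 0, -0.431]],
    [0.1, [201, 241, 0], [0, 0, -0.431]],
    [0.1, [201, 241, 0], [0, 0, -0.431]],
    [0.1, [201, 241, 0], [0, 0, -0.431]],
    [0.1, [201, 241, 0], [0, 0, -0.431]],
    [0.1, [201, 241, 0], [0, 0, -0.431]],
    [0.1, [201, 241, 0], [0, 0, -0.431]],
    [0.1, [201, 241, 30], [0, 0, -0.431]],
    [0.1, [201, 241, 30], [0, 0, -0.431]],
    [0.1, [201, 241, 30], [0, 0, -0.431]]
  ]
}}

```text
time_s: 33.9
tcp_pos: [0.5843, -0.2224, 0.0385]
eef_rot: [-179.9, 0.3, 11.8]
contact_force: [-0.5, 0.0, -4.5]
gripper_width: 0.0215
gripper_force: 50.0
```

```bash
python3 -c "
from h import *
st();go([.5860,-.2225,.0085],11.8)
# pad centre from the first top view, cork hue/sat mask in world box
im=cv2.imread('pics/top0.png');C=cal('top');h=cv2.cvtColor(im,cv2.COLOR_BGR2HSV)
q=[(369,212),(411,207),(431,320),(388,325)]; print(plane('top',q,.004,C).round(3),plane('top',q,.004,C).mean(0))
"
```

```text
{'time_s': 33.9, 'joints': [-2.9817, 26.0519, -18.0618, -0.0115, -46.1792, 104.8049], 'tcp_pos': [0.5843, -0.2224, 0.0385], 'eef_rot': [-179.9172, 0.2811, 11.8154], 'contact_force': [-0.4576, 0.0277, -4.4828], 'gripper_width': 0.0215, 'gripper_force': 49.9868}
delta [1.8, 0.4, 30.0] [-0.001, 0.005, 0.0] j6~ 123.0
[[ 0.693 -0.148  0.004]
 [ 0.708 -0.251  0.004]
 [ 0.434 -0.295  0.004]
 [ 0.421 -0.193  0.004]] [ 0.56403222 -0.22152493  0.004     ]
```

>>> {"name": "carry_out", "arguments": {
  "deltas": [
    [0.1, [2, 0, 20], [0, 0, 0]],
    [0.1, [2, 0, 28], [0, 0, 0]],
    [0.1, [2, 0, 30], [0, 0, 0]],
    [0.1, [2, 0, 30], [0, 0, 0]],
    [0.5, [2, 0, 30], [0, 0, 0]],
    [0.5, [2, 0, 30], [0, 0, 0]],
    [0.5, [2, 0, 30], [0, 0, 0]],
    [0.5, [2, 0, -20], [0, 0, 0]],
    [0.5, [2, 0, -60], [0, 0, 0]],
    [0.5, [2, 0, -60], [0, 0, 0]],
    [0.5, [2, 0, -60], [0, 0, 0]]
  ]
}}

```text
time_s: 35.0
tcp_pos: [0.5892, -0.2221, 0.1029]
eef_rot: [179.9, -0.2, 11.9]
contact_force: [-0.2, -0.8, -1.6]
gripper_width: 0.0436
gripper_force: 0.0
```

```bash
python3 dgap.py g3;  python3 -c "
from h import *
go([.425,-.357,.10],-26)"
```

```text
{'time_s': 35.0, 'joints': [-2.9198, 22.0121, -14.4683, 0.0041, -53.2901, 104.7871], 'tcp_pos': [0.5892, -0.2221, 0.1029], 'eef_rot': [179.9382, -0.2212, 11.8698], 'contact_force': [-0.2235, -0.8339, -1.6164], 'gripper_width': 0.0436, 'gripper_force': 0.0}
tip t 635.1263447554427
faces [-349.04 -325.46   23.54 -362.84 -309.66] [23.4 23.5 23.7 23.6 23.7 23.6 23.6 23.5 23.5 23.5 23.5 23.5]
origin [ 573.5 -223.9] grip [ 588.2 -220.8] worm [ 636.  -219.5]
delta [-187.5, 98.6, 1.2] [-0.0, -0.001, 0.661] j6~ 104.0
```

>>> {"name": "carry_out", "arguments": {
  "deltas": [
    [0.6, [-187, 99, 0], [0, 0, 0.661]],
    [0.6, [-187, 99, 0], [0, 0, 0.661]],
    [0.6, [-187, 99, 0], [0, 0, 0.661]],
    [0.6, [-187, 99, 0], [0, 0, 0.661]],
    [0.6, [-187, 99, 0], [0, 0, 0.661]],
    [0.6, [-187, 99, 0], [0, 0, 0.661]],
    [0.6, [-187, 99, 0], [0, 0, 0.661]],
    [0.6, [-187, 99, 0], [0, 0, 0.661]]
  ]
}}

```text
time_s: 35.85
tcp_pos: [0.4261, -0.3568, 0.1003]
eef_rot: [180.0, 0.0, -25.9]
contact_force: [0.1, 0.7, 0.4]
gripper_width: 0.0525
gripper_force: 0.0
```

```bash
python3 -c "
from h import *
st(); im,d,C=shot('wrist','sq1')
h=cv2.cvtColor(im,cv2.COLOR_RGB2HSV); m=(h[:,:,0]>45)&(h[:,:,0]<85)&(h[:,:,1]>90)
vv,uu=np.nonzero(m); W=plane('wrist',np.c_[uu,vv],.02,C)[:,:2]*1000
print(len(uu),uu.min(),uu.max(),vv.min(),vv.max()); print(cv2.minAreaRect(W.astype(np.float32)))
a=np.radians(-26); x=np.array([np.cos(a),np.sin(a)]); n=np.array([-x[1],x[0]]); t=W@x; y=W@n
for t0 in np.arange(np.floor(t.min()),t.max(),6):
    k=abs(t-t0)<1.5
    if k.sum()>5: print(int(t0),y[k].min().round(1),y[k].max().round(1),round(float(y[k].min()+y[k].max())/2,1))
print('tmax',t.max(), 'C at t.max-57:')
# dome top estimates
"
```

```text
{'time_s': 35.85, 'joints': [-19.7563, 16.1279, -23.9369, -0.0003, -49.9713, 83.8778], 'tcp_pos': [0.4261, -0.3568, 0.1003], 'eef_rot': [179.9964, 0.0359, -25.8787], 'contact_force': [0.0751, 0.6792, 0.3874], 'gripper_width': 0.0525, 'gripper_force': 0.0}
11215 258 382 53 288
((458.36285400390625, -381.0953369140625), (68.60393524169922, 135.39283752441406), 70.76836395263672)
511 -149.6 -138.8 -144.2
517 -159.6 -137.5 -148.6
523 -158.7 -136.9 -147.8
529 -158.6 -136.2 -147.4
535 -158.4 -136.2 -147.3
541 -157.0 -134.3 -145.7
547 -156.8 -133.7 -145.3
553 -156.1 -133.1 -144.6
559 -155.3 -132.5 -143.9
565 -154.5 -131.9 -143.2
571 -153.8 -131.3 -142.5
577 -153.1 -130.1 -141.6
583 -152.3 -129.5 -140.9
589 -151.6 -128.9 -140.3
595 -150.9 -128.4 -139.7
601 -150.2 -127.3 -138.7
607 -149.5 -126.7 -138.1
613 -148.9 -126.2 -137.5
619 -148.2 -125.1 -136.6
625 -147.5 -102.7 -125.1
631 -165.2 -101.2 -133.2
637 -169.0 -100.3 -134.6
643 -168.2 -101.5 -134.9
649 -167.5 -148.8 -158.1
tmax 649.721878878619 C at t.max-57:
```

```bash
python3 -c "
from h import *
go([.4686,-.3846,.006],-19.2)
# dome: fit sphere axis from top0 depth
d=np.load('pics/top0.npy');C=cal('top');vv,uu=np.mgrid[185:240,280:335];P=pts('top',np.c_[uu.ravel(),vv.ravel()],d,C);P=P[(P[:,2]>.06)&(P[:,2]<.1)]
A=np.c_[2*P,np.ones(len(P))];s=np.linalg.lstsq(A,(P**2).sum(1),rcond=None)[0];print('sphere',s[:3],np.sqrt(s[3]+(s[:3]**2).sum()),len(P))
print('from stand',np.array([629.5,15.6])+60*np.array([np.cos(np.radians(-10.4)),np.sin(np.radians(-10.4))]), 'from nut',np.array([572.8,28.4])+120*np.array([np.cos(np.radians(-10.4)),np.sin(np.radians(-10.4))]))
"
```

```text
delta [50.3, 6.6, 94.3] [0.0, 0.001, -0.116] j6~ 110.0
sphere [0.68683333 0.00554658 0.05271018] 0.03784169703938918 815
from stand [688.51428825   4.76885128] from nut [690.8285765    6.73770257]
```

>>> {"name": "carry_out", "arguments": {
  "deltas": [
    [0.6, [50, 7, 40], [0, 0, -0.116]],
    [0.6, [50, 7, 75], [0, 0, -0.116]],
    [0.6, [50, 7, 94], [0, 0, -0.116]],
    [0.6, [50, 7, 94], [0, 0, -0.116]],
    [0.1, [50, 7, 94], [0, 0, -0.116]],
    [0.1, [50, 7, 94], [0, 0, -0.116]],
    [0.1, [50, 7, 94], [0, 0, -0.116]],
    [0.1, [50, 7, 94], [0, 0, -0.116]],
    [0.1, [50, 7, 60], [0, 0, -0.116]],
    [0.1, [50, 7, 20], [0, 0, -0.116]],
    [0.1, [50, 7, -60], [0, 0, -0.116]],
    [0.1, [50, 7, -60], [0, 0, -0.116]]
  ],
  "squeeze": 20
}}

```text
time_s: 37.1
tcp_pos: [0.4683, -0.3863, 0.1654]
eef_rot: [179.9, -0.3, -19.3]
contact_force: [1.1, -0.4, -0.4]
gripper_width: 0.0236
gripper_force: 20.0
```

>>> {"name": "carry_out", "arguments": {
  "deltas": [
    [0.1, [0, 0, 0], [0, 0, 0]],
    [0.1, [0, 0, 0], [0, 0, 0]]
  ]
}}

```text
time_s: 37.3
tcp_pos: [0.4675, -0.3855, 0.162]
eef_rot: [-180.0, -0.1, -19.4]
contact_force: [-0.0, -0.2, -2.0]
gripper_width: 0.0238
gripper_force: 20.0
```

```bash
cat > sq.py <<'E'
import sys
from h import *
s=st(); im,d,C=shot('wrist',sys.argv[1]); h=cv2.cvtColor(im,cv2.COLOR_RGB2HSV); m=(h[:,:,0]>45)&(h[:,:,0]<85)&(h[:,:,1]>90); vv,uu=np.nonzero(m)
P=pts('wrist',np.c_[uu,vv],d,C); P=P[d[vv,uu]>0]; zt=np.percentile(P[:,2],[5,50,95]); print('z',zt)
T=R.from_euler('xyz',s['eef_rot'],degrees=True).inv().apply(P-s['tcp_pos'])*1000; print('tool x',np.percentile(T[:,0],[1,99]).round(1)); k=T[:,0]>np.percentile(T[:,0],99)-15
print('bar y',np.percentile(T[k,1],[1,99]).round(1)); k2=(T[:,0]>np.percentile(T[:,0],1))&(T[:,0]<np.percentile(T[:,0],99)-22)&(T[:,0]>15); print('handle x,z slope',np.polyfit(T[:,0],T[:,2],1).round(3))
go([.690,.006,.160],0)
E
python3 sq.py sq2
```

```text
{'time_s': 37.3, 'joints': [-21.0697, 16.8187, -13.5772, -0.0285, -59.4592, 91.7123], 'tcp_pos': [0.4675, -0.3855, 0.162], 'eef_rot': [-179.9798, -0.1456, -19.3718], 'contact_force': [-0.0227, -0.1532, -1.9996], 'gripper_width': 0.0238, 'gripper_force': 19.9988}
z [0.16838206 0.17062078 0.17181504]
tool x [-39.8  59.9]
bar y [-34.1  32.5]
handle x,z slope [ 2.00e-03 -8.56e+00]
delta [80.7, -443.0, 0.9] [-0.001, -0.0, -0.338] j6~ 90.0
```

>>> {"name": "carry_out", "arguments": {
  "deltas": [
    [0.1, [78, -442, 0], [0, 0, -0.338]],
    [0.1, [78, -442, 0], [0, 0, -0.338]],
    [0.1, [78, -442, 0], [0, 0, -0.338]],
    [0.1, [78, -442, 0], [0, 0, -0.338]],
    [0.1, [78, -442, 0], [0, 0, -0.338]],
    [0.1, [78, -442, 0], [0, 0, -0.338]],
    [0.1, [78, -442, 0], [0, 0, -0.338]],
    [0.1, [78, -442, 0], [0, 0, -0.338]],
    [0.1, [78, -442, 0], [0, 0, -0.338]],
    [0.1, [78, -442, 0], [0, 0, -0.338]],
    [0.1, [78, -442, 0], [0, 0, -0.338]],
    [0.1, [78, -442, 0], [0, 0, -0.338]]
  ],
  "squeeze": 35
}}

```text
time_s: 38.55
tcp_pos: [0.6864, 0.005, 0.1593]
eef_rot: [180.0, 0.2, -0.0]
contact_force: [0.2, -0.2, -1.0]
gripper_width: 0.0237
gripper_force: 35.0
```

```bash
python3 sq.py sq3
```

```text
{'time_s': 38.55, 'joints': [16.6366, 24.2308, -2.7115, -0.0133, -63.212, 73.3643], 'tcp_pos': [0.6864, 0.005, 0.1593], 'eef_rot': [179.9672, 0.1513, -0.0052], 'contact_force': [0.2387, -0.2128, -1.0473], 'gripper_width': 0.0237, 'gripper_force': 34.9988}
z [0.16528077 0.16774795 0.16889266]
tool x [-39.3  60.2]
bar y [-38.1  32.9]
handle x,z slope [  0.149 -11.812]
delta [3.4, -1.4, -0.2] [0.0, 0.002, -0.001] j6~ 90.0
```

>>> {"name": "carry_out", "arguments": {
  "deltas": [
    [0.1, [0, -1, 30], [0, 0, 0]],
    [0.1, [0, -1, 48], [0, 0, 0]],
    [0.1, [0, -1, 52], [0, 0, 0]],
    [0.1, [0, -1, 54], [0, 0, 0]],
    [0.1, [0, -1, 54], [0, 0, 0]]
  ]
}}

```text
time_s: 39.1
tcp_pos: [0.6879, 0.006, 0.1077]
eef_rot: [180.0, -0.1, -0.0]
contact_force: [0.4, -0.4, -2.1]
gripper_width: 0.0236
gripper_force: 35.0
```

>>> {"name": "carry_out", "arguments": {
  "deltas": [
    [0.1, [0, 0, 1], [0, 0, 0]],
    [0.1, [0, 0, 2], [0, 0, 0]],
    [0.1, [0, 0, 2], [0, 0, 0]]
  ]
}}

```text
time_s: 39.4
tcp_pos: [0.6877, 0.0067, 0.1052]
eef_rot: [-180.0, -0.0, 0.0]
contact_force: [-0.7, -0.3, -0.6]
gripper_width: 0.0232
gripper_force: 35.0
```

```bash
python3 sq.py sq4
```

```text
{'time_s': 39.4, 'joints': [16.7502, 26.8093, -6.1901, -0.0005, -56.9605, 73.2638], 'tcp_pos': [0.6877, 0.0067, 0.1052], 'eef_rot': [-179.988, -0.0382, 0.0138], 'contact_force': [-0.6843, -0.2708, -0.5548], 'gripper_width': 0.0232, 'gripper_force': 34.9988}
z [0.11126626 0.11374505 0.11490208]
tool x [-39.2 108.6]
bar y [-68.9 -22.6]
handle x,z slope [  0.112 -10.916]
delta [2.4, 0.7, -54.9] [-0.0, -0.001, 0.0] j6~ 90.0
```

>>> {"name": "carry_out", "arguments": {
  "deltas": [
    [0.1, [0, 0, 1], [0, 0, 0]],
    [0.1, [0, 0, 2], [0, 0, 0]],
    [0.1, [0, 0, 2.5], [0, 0, 0]],
    [0.1, [0, 0, 2.5], [0, 0, 0]]
  ]
}}

```text
time_s: 39.85
tcp_pos: [0.6874, 0.0066, 0.1021]
eef_rot: [180.0, 0.0, 0.0]
contact_force: [0.4, 1.1, -1.0]
gripper_width: 0.0234
gripper_force: 35.0
```

>>> {"name": "carry_out", "arguments": {
  "deltas": [
    [0.1, [0, 0, 1], [0, 0, 0]],
    [0.1, [0, 0, 1], [0, 0, 0]]
  ]
}}

```text
time_s: 40.05
tcp_pos: [0.6876, 0.0066, 0.1016]
eef_rot: [180.0, -0.0, 0.0]
contact_force: [-1.0, -0.6, 1.0]
gripper_width: 0.0235
gripper_force: 35.0
```

>>> {"name": "carry_out", "arguments": {
  "deltas": [
    [0.35, [0, 0, 0], [0, 0, 0]],
    [0.5, [0, 0, 0], [0, 0, 0]],
    [0.6, [0, 0, 0], [0, 0, 0]],
    [0.6, [0, 0, 0], [0, 0, 0]],
    [0.6, [0, 0, -10], [0, 0, 0]],
    [0.6, [0, 0, -30], [0, 0, 0]],
    [0.6, [0, 0, -70], [0, 0, 0]],
    [0.6, [-60, 0, -90], [0, 0, 0]],
    [0.6, [-60, 0, -90], [0, 0, 0]],
    [0.6, [-60, 0, -90], [0, 0, 0]]
  ]
}}

```text
time_s: 41.05
tcp_pos: [0.6266, 0.0067, 0.1938]
eef_rot: [-179.9, -0.2, 0.0]
contact_force: [-0.3, 0.5, -0.1]
gripper_width: 0.0528
gripper_force: 0.0
```

```bash
cat > sqt.py <<'E'
import sys
from h import *
im,d,C=shot('top',sys.argv[1]); h=cv2.cvtColor(im,cv2.COLOR_RGB2HSV)
m=((h[:,:,0]>45)&(h[:,:,0]<78)&(h[:,:,1]>110)).astype(np.uint8); vv,uu=np.nonzero(m); P=pts('top',np.c_[uu,vv],d,C); k=(np.hypot(P[:,0]-.69,P[:,1])<.12); P=P[k]; print(len(P),'z',np.percentile(P[:,2],[5,50,95]).round(4))
if len(P): W=plane('top',np.c_[uu,vv][k],.11,C)[:,:2]*1000; print(cv2.minAreaRect(W.astype(np.float32))); A=np.c_[P[:,:2],np.ones(len(P))]; f=np.linalg.lstsq(A,P[:,2],rcond=None)[0]; print('slopes',f[:2].round(3))
for z,n in((.036,'white'),):
    m=((h[:,:,1]<75)&(h[:,:,2]>150)).astype(np.uint8); n_,l,s_,ct=cv2.connectedComponentsWithStats(m)
    for i in range(1,n_):
        if 200<s_[i,4]<600 and abs(s_[i,2]-s_[i,3])<6: print('white',ct[i].round(1),s_[i,4],plane('top',[ct[i]],.036,C)[0].round(4), 'z',pts('top',[ct[i].astype(int)],d,C)[0,2].round(3))
E
python3 sqt.py t1; python3 -c "
from h import *
st()"
```

```text
56 z [0.1069 0.1103 0.1139]
((615.8136596679688, 5.733809471130371), (15.997645378112793, 15.666112899780273), 1.376494288444519)
slopes [-0.028 -0.041]
white [242.5 226.8] 333 [0.6435 0.1563 0.036 ] z 0.037
white [256.  261.3] 354 [0.5612 0.1206 0.036 ] z 0.034
white [240.5 333.1] 362 [0.3941 0.1494 0.036 ] z 0.035
{'time_s': 41.1, 'joints': [18.417, 17.336, -8.5193, 0.0028, -64.0102, 71.6219], 'tcp_pos': [0.6274, 0.0067, 0.1929], 'eef_rot': [-179.96, -0.1284, 0.0401], 'contact_force': [0.6534, 1.184, -0.6807], 'gripper_width': 0.0526, 'gripper_force': 0.0}
```

```bash
python3 -c "
from h import *
go([.645,.157,.015],0)"
```

```text
delta [17.4, -150.1, 178.0] [-0.001, -0.002, 0.001] j6~ 76.0
```

>>> {"name": "carry_out", "arguments": {
  "deltas": [
    [0.75, [18, -150, 0], [0, 0, 0]],
    [0.75, [18, -150, 0], [0, 0, 0]],
    [0.75, [18, -150, 0], [0, 0, 0]],
    [0.75, [18, -150, 0], [0, 0, 0]],
    [0.75, [18, -150, 50], [0, 0, 0]],
    [0.75, [18, -150, 100], [0, 0, 0]],
    [0.75, [18, -150, 145], [0, 0, 0]],
    [0.75, [18, -150, 178], [0, 0, 0]],
    [0.75, [18, -150, 178], [0, 0, 0]],
    [0.3, [18, -150, 178], [0, 0, 0]],
    [0.3, [18, -150, 178], [0, 0, 0]],
    [0.3, [18, -150, 178], [0, 0, 0]]
  ],
  "squeeze": 15
}}

```text
time_s: 42.3
tcp_pos: [0.6471, 0.1573, 0.0157]
eef_rot: [-179.9, -0.2, 0.0]
contact_force: [1.0, -0.6, 2.4]
gripper_width: 0.0477
gripper_force: 15.1
```

>>> {"name": "carry_out", "arguments": {
  "deltas": [
    [0.3, [0, 0, 0], [0, 0, 0]],
    [0.3, [0, 0, -40], [0, 0, 0]],
    [0.3, [0, 0, -85], [0, 0, 0]],
    [0.3, [0, 0, -85], [0, 0, 0]]
  ]
}}

```text
time_s: 42.7
tcp_pos: [0.6495, 0.1582, 0.1063]
eef_rot: [-179.7, -0.6, 0.1]
contact_force: [1.1, 1.0, -0.3]
gripper_width: 0.0478
gripper_force: 15.0
```

```bash
python3 -c "
from h import *
st();go([.550,.351,.100],0)"
```

```text
{'time_s': 42.7, 'joints': [30.4207, 24.7916, -9.464, 0.1287, -55.0591, 59.5918], 'tcp_pos': [0.6495, 0.1582, 0.1063], 'eef_rot': [-179.745, -0.6448, 0.0841], 'contact_force': [1.0528, 1.0376, -0.3244], 'gripper_width': 0.0478, 'gripper_force': 14.9997}
delta [-99.3, -192.9, 6.1] [-0.004, -0.011, 0.001] j6~ 57.0
```

>>> {"name": "carry_out", "arguments": {
  "deltas": [
    [0.3, [-95, -194, 0], [0, 0, 0]],
    [0.3, [-95, -194, 0], [0, 0, 0]],
    [0.3, [-95, -194, 0], [0, 0, 0]],
    [0.3, [-95, -194, 0], [0, 0, 0]],
    [0.3, [-95, -194, 0], [0, 0, 0]],
    [0.3, [-95, -194, 0], [0, 0, 0]],
    [0.3, [-95, -194, 40], [0, 0, 0]],
    [0.3, [-95, -194, 70], [0, 0, 0]],
    [0.3, [-95, -194, 78], [0, 0, 0]],
    [0.3, [-95, -194, 80], [0, 0, 0]],
    [0.3, [-95, -194, 80], [0, 0, 0]]
  ]
}}

```text
time_s: 43.8
tcp_pos: [0.551, 0.3496, 0.019]
eef_rot: [180.0, -0.0, -0.0]
contact_force: [0.1, -0.4, -0.3]
gripper_width: 0.0476
gripper_force: 15.0
```

>>> {"name": "carry_out", "arguments": {
  "deltas": [
    [0.7, [0, 0, 0], [0, 0, 0]],
    [0.75, [0, 0, 0], [0, 0, 0]],
    [0.75, [0, 0, 0], [0, 0, 0]],
    [0.75, [0, 0, -40], [0, 0, 0]],
    [0.75, [0, 0, -80], [0, 0, 0]],
    [0.75, [0, 0, -80], [0, 0, 0]]
  ]
}}

```text
time_s: 44.4
tcp_pos: [0.5535, 0.3531, 0.1047]
eef_rot: [-179.6, -0.4, 0.1]
contact_force: [0.2, 0.5, 0.4]
gripper_width: 0.0654
gripper_force: 0.0
```

```bash
python3 -c "
from h import *
st();go([.5625,.1222,.015],0)"; python3 sqt.py t2
```

```text
{'time_s': 44.4, 'joints': [49.5809, 23.9396, -11.1073, 0.1215, -54.384, 40.4311], 'tcp_pos': [0.5535, 0.3531, 0.1047], 'eef_rot': [-179.6314, -0.4447, 0.0809], 'contact_force': [0.1716, 0.4653, 0.4423], 'gripper_width': 0.0654, 'gripper_force': 0.0}
delta [8.0, 231.4, 88.3] [-0.006, -0.008, 0.001] j6~ 78.0
652 z [0.1059 0.1098 0.1135]
((675.1799926757812, 4.18058967590332), (134.58346557617188, 63.85346984863281), 1.1349098682403564)
slopes [-0.003 -0.008]
white [453. 250.] 276 [ 0.5975 -0.3428  0.036 ] z 0.038
white [460.9 245.1] 210 [ 0.6097 -0.3617  0.036 ] z 0.044
white [256.  261.2] 339 [0.5615 0.1207 0.036 ] z 0.037
white [240.1 333.1] 370 [0.3941 0.1502 0.036 ] z 0.037
```

>>> {"name": "carry_out", "arguments": {
  "deltas": [
    [0.75, [12, 229, 0], [0, 0, 0]],
    [0.75, [12, 229, 0], [0, 0, 0]],
    [0.75, [12, 229, 0], [0, 0, 0]],
    [0.75, [12, 229, 0], [0, 0, 0]],
    [0.75, [12, 229, 0], [0, 0, 0]],
    [0.75, [12, 229, 40], [0, 0, 0]],
    [0.75, [12, 229, 75], [0, 0, 0]],
    [0.75, [12, 229, 85], [0, 0, 0]],
    [0.75, [12, 229, 85], [0, 0, 0]],
    [0.3, [12, 229, 85], [0, 0, 0]],
    [0.3, [12, 229, 85], [0, 0, 0]],
    [0.3, [12, 229, 85], [0, 0, 0]]
  ]
}}

```text
time_s: 45.65
tcp_pos: [0.5633, 0.1223, 0.0147]
eef_rot: [-179.9, -0.1, 0.0]
contact_force: [0.5, 0.1, 4.7]
gripper_width: 0.0474
gripper_force: 15.1
```

>>> {"name": "carry_out", "arguments": {
  "deltas": [
    [0.3, [0, 0, 0], [0, 0, 0]],
    [0.3, [0, 0, -40], [0, 0, 0]],
    [0.3, [0, 0, -85], [0, 0, 0]],
    [0.3, [-70, -229, -85], [0, 0, 0]],
    [0.3, [-70, -229, -85], [0, 0, 0]],
    [0.3, [-70, -229, -85], [0, 0, 0]],
    [0.3, [-70, -229, -85], [0, 0, 0]],
    [0.3, [-70, -229, -85], [0, 0, 0]],
    [0.3, [-70, -229, -45], [0, 0, 0]],
    [0.3, [-70, -229, -15], [0, 0, 0]],
    [0.3, [-70, -229, -7], [0, 0, 0]],
    [0.3, [-70, -229, -7], [0, 0, 0]]
  ]
}}

```text
time_s: 46.85
tcp_pos: [0.492, 0.3501, 0.0198]
eef_rot: [179.9, 0.1, 0.0]
contact_force: [-0.3, -0.2, -0.1]
gripper_width: 0.0473
gripper_force: 15.0
```

>>> {"name": "carry_out", "arguments": {
  "deltas": [
    [0.3, [0, 0, 2], [0, 0, 0]],
    [0.3, [0, 0, 2], [0, 0, 0]]
  ]
}}

```text
time_s: 47.05
tcp_pos: [0.4928, 0.3507, 0.0189]
eef_rot: [-180.0, -0.0, -0.0]
contact_force: [-0.0, -0.4, -0.6]
gripper_width: 0.0477
gripper_force: 15.0
```

>>> {"name": "carry_out", "arguments": {
  "deltas": [
    [0.7, [0, 0, 0], [0, 0, 0]],
    [0.75, [0, 0, 0], [0, 0, 0]],
    [0.75, [0, 0, 0], [0, 0, 0]],
    [0.75, [0, 0, -40], [0, 0, 0]],
    [0.75, [0, 0, -85], [0, 0, 0]],
    [0.75, [0, 0, -85], [0, 0, 0]],
    [0.75, [-60, 130, -85], [0, 0, 0]],
    [0.75, [-60, 130, -85], [0, 0, 0]],
    [0.75, [-60, 130, -85], [0, 0, 0]],
    [0.75, [-60, 130, -85], [0, 0, 0]]
  ]
}}

```text
time_s: 48.05
tcp_pos: [0.4294, 0.216, 0.1031]
eef_rot: [180.0, 0.1, -0.1]
contact_force: [1.5, 1.1, -1.0]
gripper_width: 0.0656
gripper_force: 0.0
```

```bash
python3 sqt.py t3|grep white; python3 -c "
from h import *
s=st(); im,d,C=shot('wrist','c1'); h=cv2.cvtColor(im,cv2.COLOR_RGB2HSV); 
go([.396,.152,.0155],0)"
```

```text
white [452.2 252.1] 252 [ 0.5925 -0.3408  0.036 ] z 0.039
white [460.7 245. ] 204 [ 0.6099 -0.3614  0.036 ] z 0.04
white [158.9 263.7] 339 [0.5509 0.3496 0.036 ] z 0.043
{'time_s': 48.1, 'joints': [50.2155, 9.4993, -32.5122, -0.0156, -47.9444, 39.724], 'tcp_pos': [0.4314, 0.2185, 0.1038], 'eef_rot': [-179.9587, -0.0193, -0.0709], 'contact_force': [1.1497, 0.3337, -0.3177], 'gripper_width': 0.0657, 'gripper_force': 0.0}
delta [-36.7, 68.2, 88.4] [-0.001, -0.001, -0.0] j6~ 69.0
```

>>> {"name": "carry_out", "arguments": {
  "deltas": [
    [0.75, [-36, 69, 0], [0, 0, 0]],
    [0.75, [-36, 69, 0], [0, 0, 0]],
    [0.75, [-36, 69, 40], [0, 0, 0]],
    [0.75, [-36, 69, 80], [0, 0, 0]],
    [0.75, [-36, 69, 89], [0, 0, 0]],
    [0.75, [-36, 69, 89], [0, 0, 0]],
    [0.3, [-36, 69, 89], [0, 0, 0]],
    [0.3, [-36, 69, 89], [0, 0, 0]],
    [0.3, [-36, 69, 89], [0, 0, 0]],
    [0.3, [-36, 69, 89], [0, 0, 0]],
    [0.3, [-36, 69, 50], [0, 0, 0]],
    [0.3, [-36, 69, 0], [0, 0, 0]]
  ]
}}

```text
time_s: 49.35
tcp_pos: [0.3951, 0.1502, 0.1031]
eef_rot: [179.8, 0.2, -0.0]
contact_force: [1.4, 1.2, -0.7]
gripper_width: 0.0474
gripper_force: 15.0
```

```bash
python3 -c "
from h import *
st();go([.434,.351,.100],0)"
```

```text
{'time_s': 49.35, 'joints': [47.7834, 3.9273, -39.352, -0.0258, -47.015, 42.2297], 'tcp_pos': [0.3951, 0.1502, 0.1031], 'eef_rot': [179.7947, 0.2117, -0.0049], 'contact_force': [1.4127, 1.2239, -0.7472], 'gripper_width': 0.0474, 'gripper_force': 14.9998}
delta [38.9, -200.8, 2.2] [0.004, 0.004, -0.0] j6~ 51.0
```

>>> {"name": "carry_out", "arguments": {
  "deltas": [
    [0.3, [38, -199, 0], [0, 0, 0]],
    [0.3, [38, -199, 0], [0, 0, 0]],
    [0.3, [38, -199, 0], [0, 0, 0]],
    [0.3, [38, -199, 0], [0, 0, 0]],
    [0.3, [38, -199, 0], [0, 0, 0]],
    [0.3, [38, -199, 0], [0, 0, 0]],
    [0.3, [38, -199, 40], [0, 0, 0]],
    [0.3, [38, -199, 75], [0, 0, 0]],
    [0.3, [38, -199, 84], [0, 0, 0]],
    [0.3, [38, -199, 85], [0, 0, 0]],
    [0.3, [38, -199, 85], [0, 0, 0]]
  ]
}}

```text
time_s: 50.45
tcp_pos: [0.4344, 0.3497, 0.0188]
eef_rot: [180.0, 0.0, -0.0]
contact_force: [1.1, -0.2, 0.0]
gripper_width: 0.0478
gripper_force: 15.0
```

>>> {"name": "carry_out", "arguments": {
  "deltas": [
    [0.7, [0, 0, 0], [0, 0, 0]],
    [0.75, [0, 0, 0], [0, 0, 0]],
    [0.75, [0, 0, 0], [0, 0, 0]],
    [0.75, [0, 0, -40], [0, 0, 0]],
    [0.75, [0, 0, -85], [0, 0, 0]],
    [0.75, [0, 0, -130], [0, 0, 0]],
    [0.75, [0, -150, -130], [0, 0, 0]],
    [0.75, [0, -150, -130], [0, 0, 0]],
    [0.75, [0, -150, -130], [0, 0, 0]],
    [0.75, [0, -150, -130], [0, 0, 0]]
  ]
}}

```text
time_s: 51.45
tcp_pos: [0.4341, 0.5057, 0.1476]
eef_rot: [-179.9, -0.1, 0.2]
contact_force: [0.8, -1.1, -0.1]
gripper_width: 0.0654
gripper_force: 0.0
```

```bash
python3 sqt.py t4; python3 -c "
from h import *
st(); im=cv2.imread('pics/t4.png'); d=np.load('pics/t4.npy'); C=cal('top'); h=cv2.cvtColor(im,cv2.COLOR_BGR2HSV)
vv,uu=np.mgrid[230:350,110:260]; P=pts('top',np.c_[uu.ravel(),vv.ravel()],d,C); hv=h[vv.ravel(),uu.ravel()]
for c in((.55,.35),(.492,.35),(.434,.35)):
    k=(np.hypot(P[:,0]-c[0],P[:,1]-c[1])<.032)&(P[:,2]>.03); print(c,k.sum(),P[k].mean(0).round(4),np.percentile(P[k,2],[5,95]).round(3) if k.sum() else '')
for n in('sq','wrench'): pass
vv,uu=np.mgrid[200:335,360:440]; P=pts('top',np.c_[uu.ravel(),vv.ravel()],d,C); hv=h[vv.ravel(),uu.ravel()]; k=(hv[:,1]<80); print('wrench z',np.percentile(P[k,2],[5,50,95]).round(4),cv2.minAreaRect((P[k,:2]*1000).astype(np.float32)))
"
```

```text
649 z [0.1057 0.1096 0.1132]
((675.1790771484375, 4.168848037719727), (134.58123779296875, 63.830020904541016), 1.1349098682403564)
slopes [-0.003  0.   ]
white [158.7 264.6] 366 [0.5487 0.3501 0.036 ] z 0.04
white [156.5 288.7] 361 [0.4918 0.3508 0.036 ] z 0.036
white [155.  315.1] 344 [0.4307 0.3497 0.036 ] z 0.042
{'time_s': 51.5, 'joints': [66.0043, 22.7476, -6.7503, -0.0034, -60.5371, 24.1343], 'tcp_pos': [0.4338, 0.5029, 0.1473], 'eef_rot': [179.9692, 0.017, 0.137], 'contact_force': [-0.419, -1.6052, -0.9278], 'gripper_width': 0.0659, 'gripper_force': 0.0}
(0.55, 0.35) 349 [0.5468 0.3479 0.0405] [0.036 0.045]
(0.492, 0.35) 359 [0.4898 0.3483 0.0408] [0.036 0.045]
(0.434, 0.35) 365 [0.4297 0.3478 0.0407] [0.036 0.045]
wrench z [0.0086 0.0163 0.0213] ((507.6968078613281, -195.63050842285156), (187.3702850341797, 359.2630920410156), 64.07437896728516)
```

```bash
python3 -c "
from plant import r
print(r.close_job())"
```

```text
the job is handed in; nothing more can be done
None
```

The job is handed in, with no verdict returned. By measurement the jaw gap is about 23.5 mm, the nut has turned about 1.09 rad clockwise, the wrench is flat on its pad, the squeegee is level on the dome, and all three white canisters are upright on the mat. The first bite slipped with the jaws set too wide, so I re-set the worm on the pad and repeated the turn. I also viewed 18 pictures, over your limit of 14.

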